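# Make up a finished jewellery order in its tray

## Task

Make up the finished order in the wooden tray: lay the closed bracelet case in the tray's long bay, and in the bay between the ring rolls stack the closed pendant box, the closed ring box and the clear-lidded gem jar, upright, widest base at the bottom and each centred on the one below. Leave the open empty ring box, the spectacle case and the polish tin where they lie.

Things in the scene. Friction and masses are not known exactly. Their poses are not given: they have to be found in the camera images.
- bracelet_case: Closed long slim jewellery case in beige leatherette, to go in the long bay: 46 (x) by 190 (y) by 28 mm high, flat top and bottom, about 0.14 kg. Origin: centre of the underside; y along its length, z up. Starts lying flat on the desk; it may start left or right of the tray.
- pendant_box: Closed flat pendant box in the same beige leatherette, the widest of the three to be stacked: 62 (x) by 90 (y) by 30 mm high, flat top, about 0.11 kg. Origin: centre of the underside; y along its longer side, z up.
- ring_box: Closed square ring box in the same beige leatherette: 52 by 52 by 40 mm high, flat top, about 0.08 kg. Origin: centre of the underside; x and y along its sides, z up.
- gem_jar: Small round gem jar with black base and clear flat lid, a blue stone on white foam inside: 40 mm diameter, 20 mm high, about 0.03 kg. Origin: centre of the underside, z up.
- open_ring_box: Look-alike, to be left alone: a ring box of the same leatherette, open and empty, 52 by 52 mm base 20 mm high with black cushion, its lid standing upright on the +x side (20 mm thick, reaching 46 mm from the centre and 72 mm high). Loose. Origin: centre of the underside of the base.
- spectacle_case: Look-alike, to be left alone: a brown hard spectacle case with well-rounded edges and ends, 58 (x) by 160 (y) by 36 mm high. Loose. Origin: centre of the underside.
- polish_tin: Look-alike, to be left alone: a round flat aluminium screw-top tin, 60 mm diameter, 22 mm high. Loose. Origin: centre of the underside.
- tray: Shallow fixed tray with light wood frame, 208 (x) by 232 (y) mm outside, frame 8 mm thick with its rim 24 mm above the desk. It holds the two grey velvet half-size inserts, their bays floored in ivory suede, side by side along its x; which of them is nearer the robot changes. Origin: centre of the underside; turned up to about 0.25 rad.
- long_bay: The tray insert with one long open bay, 70 (x) by 206 (y) mm, for the bracelet case, its length along y. Insert 95 by 215 mm, fixed. Origin: centre of the insert's underside, 4 mm above the desk; the bay is centred on it, its floor 6 mm above this origin and its lip 16 mm above it.
- middle_bay: Fixed tray insert, 95 by 215 mm, with a bay 84 (x) by 114 (y) mm between two banks of black ring rolls with gold rings (up to 32 mm above this origin). The stack stands in mid-bay, the pendant box's longer side along y. Origin: centre of the insert's underside, 4 mm above the desk; bay centred on it, its floor 6 mm and its lip 16 mm above it.
Not all that is in view belongs to the job. Leave any red or yellow look-alike of the ring_box alone.

How it is judged:
By the outcome, as a careful person would: the job done as asked, in the order asked, and still so for the second after the job is handed in, with the robot touching nothing.
It also fails if it takes over 102 s, if anything falls off the work surface, if the arm or the gripper's body presses on something with over 40 N, if the wrist force passes 120 N, or if a joint passes its speed limit or range.

## Robot

A 6-joint arm with a two-finger parallel gripper is mounted at the origin on the work surface. World frame = base frame: x ahead of the robot, y to its left, z up, the work surface at z = 0. Lengths are in mm, angles in rad, forces in N, time in s.
With the tool pointing down it reaches from about 300 to 775 mm from the base axis. Payload 14.6 kg.
Tool frame: the origin (TCP) lies midway between the tips of the shut fingers; the grasp point (between the pads) lies 19 mm behind it (ctrl.grasp_offset is the distance from the TCP to the grasp point, in mm); z points along the fingers, y is the line along which they close (so a half turn about z gives the same grasp; the last joint's range is limited). The gripper opens to 85 mm and grips with 20 to 120 N. Pads are 22 mm wide; open, the fingers measure 114 mm over their backs; the gripper's body (76 mm by 85 mm) begins 54 mm behind the grasp point. The pads swing forward as they close: fully open they stand 13 mm farther back than shut.
Start: joints at [1.073, 0.3, 1.521, -0, 1.321, -0.067], TCP at [229.675, 499.738, 192.681] pointing down, gripper open.
Joint ranges: [-3.03, 3.03], [-0.79, 2.21], [0.23, 2.52], [-1.04, 4.18], [0, 3.07], [-2.55, 2.55]. Speed limits (rad/s): [2.22, 2.22, 2.57, 3.14, 3.14, 3.14].

## Interface

Orientations are given as a 3x3 rotation matrix whose columns are the frame's x, y, z axes.
In Python, from rig import status, optics, workorder, ctrl gives the robot as it stands.
- The arm moves only by the tool step_arm, never from a script. Its argument "moves" is a list of rows, each an object with "xyz": the shift along the world's x, y, z scaled (see below), a list of three; "yaw": the turn about the world's z scaled (see below). A call has 1 to 5 rows; each row is the pose to reach, as a shift and turn from the pose commanded when the call began; what a row does not reach only later rows make up. The controller multiplies each number of a shift by 0.3 m and each number of a turn by 60 degrees. A row lasts 1/10 s, in which the tool goes at most 50 mm and 8.59 degrees, less where a joint would pass 70% of its speed; a pose out of reach is approached as far as the arm can. A call with a number of a shift or a turn outside -1 to 1 is refused whole. A call with a gripper value outside its range is refused whole. "grip" is the finger opening in mm, from 0 to 85.4, set as the call begins (left out, the last holds). The fingers move at their own pace and stop on an object; "force" is the grip in N (left out, the last holds). Time passes only in rows, so rows that repeat a pose let the fingers close. It gives the time, the measured TCP pose, the force, the opening and the grip force at its end, in the units of the state.
- status.sense(): the state, without advancing time (a new reading comes with each control period).
- optics.capture(name): name is "side" or "top" or "wrist"; returns a dict with "color" (480x640x3 uint8, red, green, blue), "intrinsics" (3x3 intrinsics, pixels), "dist" ([k1, k2, p1, p2, k3] as OpenCV has them; the pictures are not rectified), "R" (3x3) and "t" (3): a world point X has camera coordinates R X + t; the wrist camera has in their place "T_tool_cam" (4x4, takes a point from camera to tool coordinates, whose origin is the TCP and whose axes are the flange's). Camera axes: x right, y down, z forward; pixel columns grow to the right and rows downward; lengths in mm; the calibration is good to about 2 mm. A picture is of the moment at which its call begins: read the wrist's pose just before it. There is no depth.
- workorder.job_done(): hands the job in; it is judged then, once.
The state is a dict: "time_s": time; "qpos": joint angles; "qvel": joint speeds; "joint_efforts": joint torques, N m; "tcp_pos": TCP position; "orientation": TCP orientation; "wrist_force": force on the tool from outside, world axes, zero at the start; "moment": the same for the moment, N m; "gripper_width": finger opening in mm; "grip_force": force on a finger pad.
Only numpy, scipy, OpenCV 4.12 (cv2) and the standard library are available. Lean on these libraries where they do the work, as an engineer would, in place of code of your own. Each camera call takes 0.05 s, during which the arm holds its last target. There are 200 camera calls.

## Working session

There is one attempt and no reset: what is moved stays moved. The work goes in short steps, Python scripts to look and compute and a tool call to move; the robot and the scene stay as the last step left them, time stands still between calls to the robot, and variables do not carry over. Pictures are saved under pics/ and viewed, at most 14 in all, crops included, and the job is handed in when it is done.

Besides the shell and the picture viewer there is one more tool, called after "Request:" as name([rows], argument=value, ...), one row to a line, values as JSON. step_arm: Moves the arm, as the interface text tells. Shifts and turns lie within -1 to 1; 1 stands for 0.3 m of shift or 60 degrees of turn. Its arguments: {"type":"object","properties":{"moves":{"type":"array"},"grip":{"type":"number"},"force":{"type":"number"}},"required":["moves"]}

```bash
ls; mkdir -p pics; python3 - <<'E'
from rig import status, optics, ctrl
import cv2,pickle
s=status.sense(); print(s['time_s'],s['tcp_pos'],s['orientation'],s['gripper_width'],ctrl.grasp_offset)
D={}
for n in("top","side","wrist"):
    c=optics.capture(n); D[n]=c; cv2.imwrite(f"pics/{n}0.png",c["color"][:,:,::-1])
    print(n,c['intrinsics'].tolist(),c['dist'])
    for k in('R','t','T_tool_cam'):
        if k in c: print(k,c[k])
D['s']=s
pickle.dump(D,open('d0.pkl','wb'))
E
```

```text
pics
0.0 [229.53172467 499.48684673 192.1155001 ] [[-9.08632161e-01  4.17597025e-01 -5.66646049e-04]
 [ 4.17597403e-01  9.08631538e-01 -1.06647155e-03]
 [ 6.95171242e-05 -1.20566027e-03 -9.99999271e-01]] 85.09537939977824 18.700000000000003
top [[461.55814033273344, 0.0, 312.07520654419517], [0.0, 461.55814033273344, 239.3972062070523], [0.0, 0.0, 1.0]] [-0.10714292  0.          0.          0.          0.        ]
R [[-0.01981913 -0.99975795  0.00955163]
 [-0.99149831  0.01842476 -0.12880848]
 [ 0.12860131 -0.0120233  -0.99162349]]
t [  2.88546398 529.57744687 920.17518833]
side [[467.6643511536041, 0.0, 319.45063028636133], [0.0, 467.6643511536041, 234.04321675315632], [0.0, 0.0, 1.0]] [-0.08237161  0.          0.          0.          0.        ]
R [[ 0.9863264  -0.16407637 -0.0154651 ]
 [-0.09763255 -0.50613867 -0.85690812]
 [ 0.13277089  0.846701   -0.51523713]]
t [-529.65493252  106.69263221 1215.57079912]
wrist [[351.59007133377423, 0.0, 313.1310856391017], [0.0, 351.59007133377423, 238.73823092533212], [0.0, 0.0, 1.0]] [-0.05283563  0.          0.          0.          0.        ]
T_tool_cam [[-3.91277701e-04 -9.53042758e-01 -3.02835515e-01  7.71871646e+01]
 [ 9.99999887e-01 -4.54225446e-04  1.37429769e-04  7.14238817e-01]
 [-2.68532043e-04 -3.02835427e-01  9.53042828e-01 -1.80700688e+02]
 [ 0.00000000e+00  0.00000000e+00  0.00000000e+00  1.00000000e+00]]
```

View pics/top0.png

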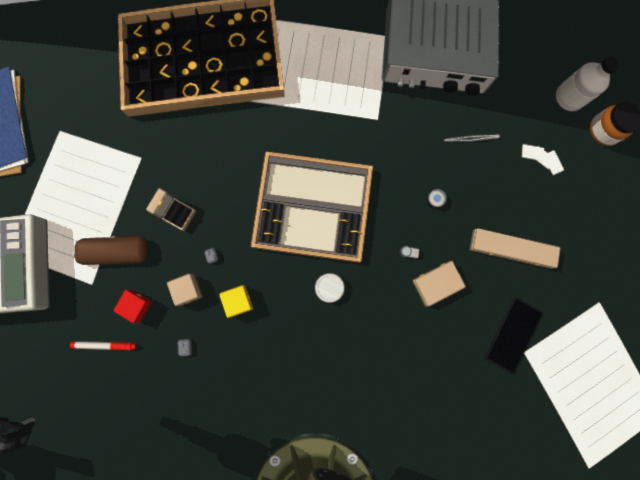

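View pics/side0.png

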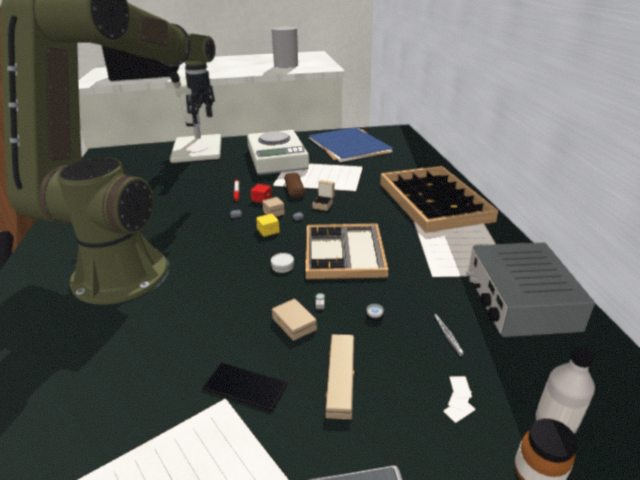

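Top view: the bracelet case is at (515,248), the pendant box at (440,284), the closed ring box at (184,290) and the gem jar with the blue stone at (437,198). The tray is at (312,207), with the long bay on its far side and the middle bay near. To be left alone: the red cube (131,306), yellow cube (236,301), open ring box (172,209), spectacle case (110,250), tin (330,288) and the small grey items at (410,252), (211,255) and (184,347). The side view agrees.

```bash
cat > h.py <<'E'
import numpy as np, cv2, pickle
def pose(c, s=None):
    """camera centre and camera->world rotation"""
    if 'R' in c: R=np.array(c['R']); return -R.T@np.array(c['t']), R.T
    T=np.array(c['T_tool_cam']); Rt=np.array(s['orientation'])
    return Rt@T[:3,3]+np.array(s['tcp_pos']), Rt@T[:3,:3]
def rays(c,px,s=None):
    C,M=pose(c,s)
    u=cv2.undistortPoints(np.float64(px).reshape(-1,1,2),np.array(c['intrinsics']),np.array(c['dist'])).reshape(-1,2)
    return C,np.c_[u,np.ones(len(u))]@M.T
def plane(c,px,z,s=None):
    C,d=rays(c,px,s); return (C+d*((z-C[2])/d[:,2])[:,None])
def tri(c1,p1,c2,p2,s1=None,s2=None):
    C1,d1=rays(c1,[p1],s1);C2,d2=rays(c2,[p2],s2)
    A=np.c_[d1[0],-d2[0]];t=np.linalg.lstsq(A,C2-C1,rcond=None)[0]
    a,b=C1+t[0]*d1[0],C2+t[1]*d2[0]; return (a+b)/2,np.linalg.norm(a-b)
def project(c,X,s=None):
    C,M=pose(c,s); p=(np.float64(X).reshape(-1,3)-C)@M
    return cv2.projectPoints(p.reshape(-1,1,3),np.zeros(3),np.zeros(3),np.array(c['intrinsics']),np.array(c['dist']))[0].reshape(-1,2)
def blobs(c,lo,hi,amin=60):
    m=cv2.inRange(cv2.cvtColor(c['color'],cv2.COLOR_RGB2HSV),np.array(lo),np.array(hi))
    return [k for k in cv2.findContours(m,cv2.RETR_EXTERNAL,cv2.CHAIN_APPROX_NONE)[0] if cv2.contourArea(k)>amin]
def rect(c,k,z,s=None):
    """min-area rectangle (centre, short, long, angle of the long side in deg) of a contour cast on plane z"""
    b=cv2.boxPoints(cv2.minAreaRect(np.float32(plane(c,k.reshape(-1,2),z,s)[:,:2])))
    e1,e2=b[1]-b[0],b[2]-b[1]
    if np.linalg.norm(e1)>np.linalg.norm(e2): e1,e2=e2,e1
    return b.mean(0).round(1),np.linalg.norm(e1).round(1),np.linalg.norm(e2).round(1),(np.degrees(np.arctan2(e2[1],e2[0]))%180).round(1)
def snap(name,f=None):
    from rig import status,optics
    s=status.sense(); c=optics.capture(name)
    if f: cv2.imwrite(f,c['color'][:,:,::-1])
    return c,s
E
python3 - <<'E'
from h import *
D=pickle.load(open('d0.pkl','rb'));c=D['top']
hsv=cv2.cvtColor(c['color'],cv2.COLOR_RGB2HSV)
for n,(x,y) in dict(br=(515,248),pe=(440,284),ri=(184,290),jar=(437,198),lb=(315,186),mb=(310,230),frame=(315,259)).items(): print(n,hsv[y,x])
print([hsv[y,440].tolist() for y in range(255,310,4)])
for n,(x,y) in dict(jar=(437,198),tin=(330,288)).items(): print(n,plane(c,[[x,y]],20).round(0))
for k in blobs(c,(5,60,90),(25,140,255)):
    print(cv2.boundingRect(k),cv2.contourArea(k),[rect(c,k,z) for z in (24,30,40)])
E
```

```text
br [ 16  87 206]
pe [ 17  85 208]
ri [ 17  83 211]
jar [106 106 194]
lb [ 21  46 226]
mb [ 23  45 227]
frame [77 66 35]
[[75, 67, 38], [75, 67, 38], [60, 50, 41], [17, 87, 184], [17, 85, 207], [16, 86, 207], [16, 85, 208], [17, 85, 208], [17, 85, 208], [17, 85, 208], [16, 85, 208], [17, 85, 174], [77, 69, 26], [77, 85, 27]]
jar [[ 616. -278.   20.]]
tin [[429. -43.  20.]]
(167, 274, 33, 32) 634.5 [(array([430.9, 263.7], dtype=float32), np.float32(55.3), np.float32(55.9), np.float32(20.9)), (array([430.7, 262.1], dtype=float32), np.float32(54.9), np.float32(55.6), np.float32(20.9)), (array([430.5, 259.4], dtype=float32), np.float32(54.3), np.float32(55.0), np.float32(20.9))]
(413, 261, 52, 45) 1317.5 [(array([ 433.8, -270.2], dtype=float32), np.float32(65.0), np.float32(96.0), np.float32(114.6)), (array([ 433.7, -268.5], dtype=float32), np.float32(64.6), np.float32(95.4), np.float32(114.6)), (array([ 433.4, -265.7], dtype=float32), np.float32(63.9), np.float32(94.4), np.float32(114.6))]
(74, 240, 63, 21) 696.5 [(array([521.2, 433.7], dtype=float32), np.float32(42.5), np.float32(137.4)
[... 1692 characters left out ...]
  -8.5], dtype=float32), np.float32(206.8), np.float32(230.0), np.float32(81.1))]
(15, 76, 5, 40) 85.0 [(array([879.6, 667.9], dtype=float32), np.float32(10.3), np.float32(100.8), np.float32(7.4)), (array([876.7, 663.8], dtype=float32), np.float32(10.2), np.float32(100.2), np.float32(7.4)), (array([871.7, 656.8], dtype=float32), np.float32(10.1), np.float32(99.1), np.float32(7.4))]
(118, 0, 167, 116) 16187.0 [(array([961.6, 242.9], dtype=float32), np.float32(262.8), np.float32(367.4), np.float32(95.8)), (array([958.1, 241.4], dtype=float32), np.float32(261.1), np.float32(365.1), np.float32(95.8)), (array([952.3, 238.9], dtype=float32), np.float32(258.4), np.float32(361.3), np.float32(95.8))]
```

Request:
step_arm([
  {"xyz": [0.5,-0.65,0],"yaw": -0.7},
  {"xyz": [0.5,-0.65,0],"yaw": -0.7},
  {"xyz": [0.5,-0.65,0],"yaw": -0.7},
  {"xyz": [0.5,-0.65,0],"yaw": -0.7},
  {"xyz": [0.5,-0.65,0],"yaw": -0.7},
])

```text
time_s: 0.65
tcp_pos: [380.5, 302.8, 192.6]
orientation: [[-0.39, 0.921, -0.0], [0.921, 0.39, -0.0], [-0.0, -0.0, -1.0]]
wrist_force: [0.9, 0.1, -0.2]
gripper_width: 85.8
grip_force: 0.0
```

Request:
step_arm([
  {"xyz": [0.3,-0.35,0.1],"yaw": -0.4},
  {"xyz": [0.3,-0.35,0.1],"yaw": -0.4},
  {"xyz": [0.3,-0.35,0.1],"yaw": -0.4},
  {"xyz": [0.3,-0.35,0.1],"yaw": -0.4},
  {"xyz": [0.3,-0.35,0.1],"yaw": -0.4},
])

```text
time_s: 1.15
tcp_pos: [469.8, 199.2, 222.4]
orientation: [[0.013, 1.0, -0.001], [1.0, -0.013, -0.0], [-0.0, -0.001, -1.0]]
wrist_force: [0.3, 0.1, -0.1]
gripper_width: 85.2
grip_force: 0.0
```

```bash
python3 - <<'E'
from h import *
c,s=snap('wrist','pics/w1.png'); pickle.dump((c,s),open('w1.pkl','wb'))
print(s['time_s'],s['tcp_pos'],s['orientation'][:,1],s['qvel'].round(3))
print(project(c,[[430,260,40],[603,-9,24],[590,274,20]],s))
E
```

```text
1.15 [469.81463166 199.20862847 222.3883345 ] [ 9.99918234e-01 -1.27761808e-02 -5.43512080e-04] [ 0.039 -0.005  0.014  0.002 -0.002 -0.006]
[[272.25782644 146.11929872]
 [418.42176584 360.24150469]
 [426.16607629 129.91367038]]
```

View pics/w1.png

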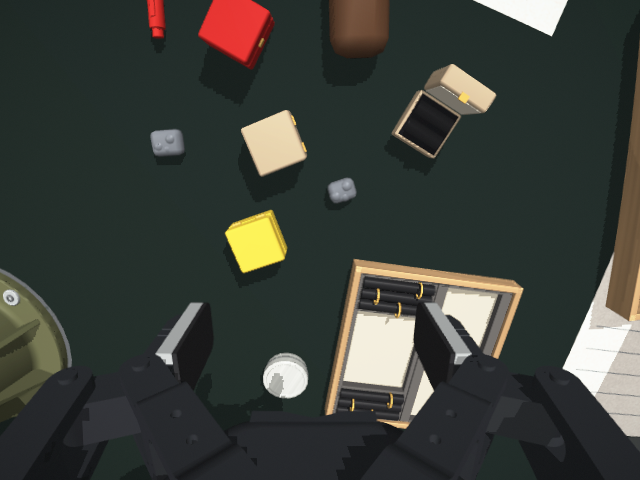

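Wrist view: the closed beige ring box with gold hinges is at (273,143). It fits the description because it is closed, square and beige. The rivals are red (236,28), yellow (256,241) and the open box (435,115). The tray spans (340–520, 260–430), with the middle bay on the near (left) side.

Request:
step_arm([
  {"xyz": [0.2,-0.8,0.1]},
  {"xyz": [0.2,-0.8,0.1]},
  {"xyz": [0.2,-0.8,0.1]},
  {"xyz": [0.2,-0.8,0.1]},
  {"xyz": [0.2,-0.8,0.1]},
])

```text
validation failed for argument at $.mo...
```

Request:
step_arm([
  {"xyz": [0.2,-0.4,0],"yaw": -0.1},
  {"xyz": [0.2,-0.4,0],"yaw": -0.1},
  {"xyz": [0.2,-0.4,0],"yaw": -0.1},
  {"xyz": [0.2,-0.4,0],"yaw": -0.1},
])

```text
time_s: 1.6
tcp_pos: [530.3, 77.9, 222.1]
orientation: [[0.117, 0.993, -0.001], [0.993, -0.117, -0.0], [-0.001, -0.001, -1.0]]
wrist_force: [0.3, 0.5, -0.8]
gripper_width: 85.4
grip_force: 0.0
```

```bash
python3 - <<'E'
from h import *
c,s=snap('wrist','pics/w2.png'); pickle.dump((c,s),open('w2.pkl','wb'))
print(s['time_s'],s['tcp_pos'],s['orientation'][:,1])
E
```

```text
1.6 [530.2565853   77.87741741 222.05805337] [ 9.93106329e-01 -1.17214337e-01 -7.86497254e-04]
```

View pics/w2.png

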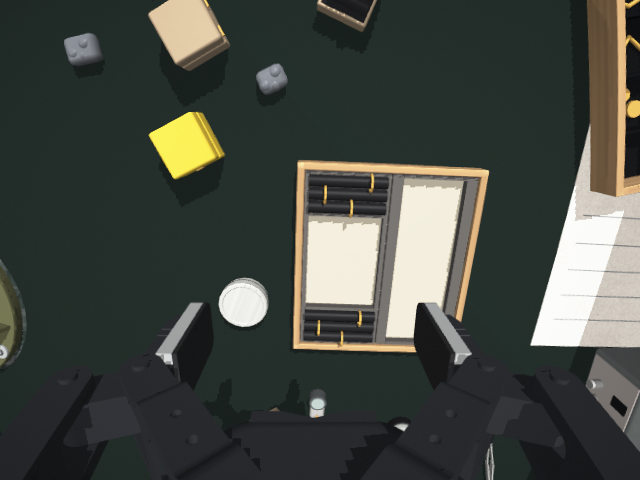

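Request:
step_arm([
  {"xyz": [-0.3,-0.7,0],"yaw": -0.1},
  {"xyz": [-0.3,-0.7,0],"yaw": -0.1},
  {"xyz": [-0.3,-0.7,0],"yaw": -0.1},
  {"xyz": [-0.3,-0.7,0],"yaw": -0.1},
  {"xyz": [-0.3,-0.7,0],"yaw": -0.1},
])

```text
time_s: 2.15
tcp_pos: [438.3, -130.8, 222.7]
orientation: [[0.218, 0.976, 0.0], [0.976, -0.218, -0.0], [-0.0, 0.0, -1.0]]
wrist_force: [0.1, 1.2, 0.1]
gripper_width: 85.4
grip_force: 0.0
```

```bash
python3 - <<'E'
from h import *
c,s=snap('wrist','pics/w3.png'); pickle.dump((c,s),open('w3.pkl','wb'))
print(s['time_s'],s['tcp_pos'],s['orientation'][:,1])
E
```

```text
2.15 [ 438.32354929 -130.76257533  222.72787494] [ 9.75925692e-01 -2.18103261e-01  1.04086255e-04]
```

View pics/w3.png

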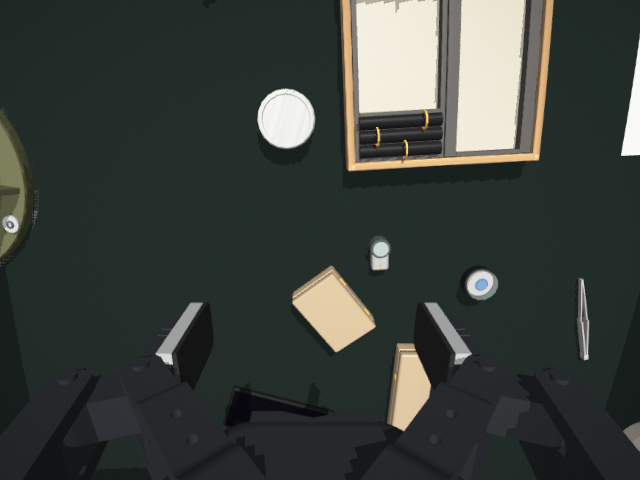

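w2 shows the whole tray: rim corners at about (299,163), (487,170) and (295,349). w3 shows the pendant box at (335,310), the gem jar with its blue stone at (481,284), and part of the bracelet case at (410,385). The small grey post at (380,252) is not the jar.

Request:
step_arm([
  {"xyz": [0.1,-0.8,0],"yaw": 0},
  {"xyz": [0.1,-0.8,0],"yaw": 0},
  {"xyz": [0.1,-0.8,0],"yaw": 0},
  {"xyz": [0.1,-0.8,0],"yaw": 0},
  {"xyz": [0.1,-0.8,0],"yaw": 0},
])

```text
time_s: 2.7
tcp_pos: [470.6, -370.6, 222.4]
orientation: [[0.217, 0.976, -0.0], [0.976, -0.217, 0.0], [0.0, -0.0, -1.0]]
wrist_force: [0.3, 0.1, -0.2]
gripper_width: 85.4
grip_force: 0.0
```

```bash
python3 - <<'E'
from h import *
c,s=snap('wrist','pics/w4.png'); pickle.dump((c,s),open('w4.pkl','wb'))
print(s['time_s'],s['tcp_pos'],s['orientation'][:,1])
E
```

```text
2.7 [ 470.58486233 -370.61717521  222.38511621] [ 9.76108201e-01 -2.17284913e-01 -2.14576600e-04]
```

Request:
step_arm([
  {"xyz": [0.1,-0.4,0],"yaw": 0},
  {"xyz": [0.1,-0.4,0],"yaw": 0},
  {"xyz": [0.1,-0.4,0],"yaw": 0},
  {"xyz": [0.1,-0.4,0],"yaw": 0},
])

```text
time_s: 3.15
tcp_pos: [500.8, -490.5, 220.8]
orientation: [[0.219, 0.976, -0.001], [0.976, -0.219, 0.002], [0.001, -0.002, -1.0]]
wrist_force: [0.7, -0.2, -0.3]
gripper_width: 85.8
grip_force: 0.0
```

```bash
python3 - <<'E'
from h import *
c,s=snap('wrist','pics/w5.png'); pickle.dump((c,s),open('w5.pkl','wb'))
print(s['time_s'],s['tcp_pos'],s['orientation'][:,1])
E
```

```text
3.15 [ 500.77987164 -490.52296912  220.76306145] [ 0.97574924 -0.21888483 -0.00168896]
```

View pics/w5.png

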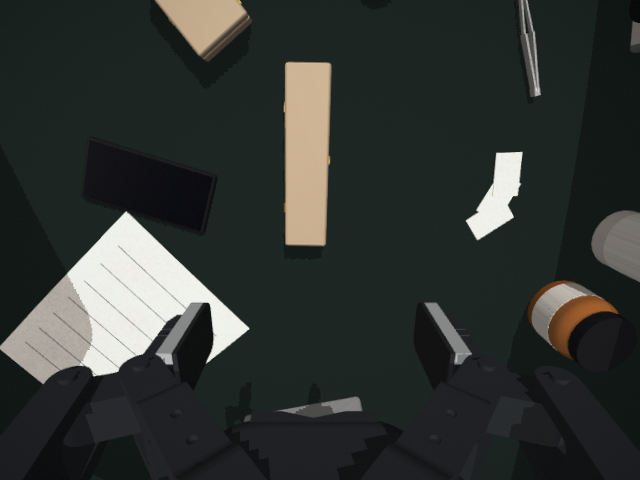

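```bash
python3 - <<'E'
from h import *
D=pickle.load(open('d0.pkl','rb'));V={'top':(D['top'],None)}
for i in (1,2,3,4,5): V[f'w{i}']=pickle.load(open(f'w{i}.pkl','rb'))
app=dict(br=(503,-438,28),pe=(433,-267,30),ri=(430,260,40),yy=(0,0,0))
cen={}
for v,(c,s) in V.items():
    hsv=cv2.cvtColor(c['color'],cv2.COLOR_RGB2HSV)
    for n,X in app.items():
        if n=='yy': continue
        p=project(c,[X],s)[0]
        if not(5<p[0]<635 and 5<p[1]<475): continue
        vv=hsv[int(p[1]),int(p[0]),2]
        for k in blobs(c,(10,60,int(vv)-14),(25,140,255)):
            if cv2.pointPolygonTest(k,(float(p[0]),float(p[1])),False)>0:
                x,y,w,h=cv2.boundingRect(k)
                cut=x<=0 or y<=0 or x+w>=640 or y+h>=480
                print(n,v,vv,rect(c,k,X[2],s),'CUT' if cut else '')
                if not cut: cen[n,v]=cv2.boxPoints(cv2.minAreaRect(k)).mean(0)
for n in app:
    vs=[v for (m,v) in cen if m==n]
    for i,a in enumerate(vs):
        for b in vs[i+1:]:
            X,e=tri(V[a][0],cen[n,a],V[b][0],cen[n,b],V[a][1],V[b][1]); print(n,a,b,X.round(1),e.round(1))
# jar
for v,(c,s) in V.items():
    for k in blobs(c,(95,60,90),(125,255,255),20):
        print('blue',v,cv2.boundingRect(k),cv2.minEnclosingCircle(k),plane(c,[cv2.minEnclosingCircle(k)[0]],20,s).round(1))
E
```

```text
br top 206 (array([ 504.5, -444. ], dtype=float32), np.float32(41.2), np.float32(186.5), np.float32(76.1)) 
pe top 208 (array([ 433.7, -270.5], dtype=float32), np.float32(57.0), np.float32(85.9), np.float32(114.6)) 
ri top 212 (array([431.3, 261.3], dtype=float32), np.float32(46.5), np.float32(46.6), np.float32(20.9)) 
ri w1 232 (array([431. , 263.4], dtype=float32), np.float32(48.4), np.float32(48.9), np.float32(110.4)) 
ri w2 227 (array([431.4, 262.9], dtype=float32), np.float32(48.1), np.float32(48.2), np.float32(20.5)) CUT
br w3 225 (array([ 511.2, -410.4], dtype=float32), np.float32(41.8), np.float32(122.2), np.float32(76.3)) 
pe w3 228 (array([ 433.4, -268.3], dtype=float32), np.float32(58.9), np.float32(87.2), np.float32(114.9)) 
br w5 205 (array([ 504.3, -443.5], dtype=float32), np.float32(41.9), np.float32(185.7), np.float32(76.5)) 
br top w3 [ 517.  -475.6  -42.5] 10.2
br top w5 [ 505.3 -437.9   37.2] 3.4
br w3 w5 [ 510.9 -438.8   -2.3] 10.7
pe top w3 [ 433.1 -272.    23.3] 1.2
ri top w1 [430.8 263.4  33.1] 1.4
blue top (434, 195, 7, 6) ((436.9615478515625, 197.73077392578125), 3.0504562854766846) [[ 616.7 -277.6   20. ]]
blue top (0, 67, 26, 100) ((4.0, 116.5), 49.66145324707031) [[830.8 698.3  20. ]]
blue w3 (475, 279, 13, 12) ((480.97369384765625, 284.3947448730469), 6.185712814331055) [[ 614.7 -274.4   20. ]]
blue w4 (425, 76, 15, 16) ((431.8999938964844, 83.30000305175781), 7.931057453155518) [[ 615.5 -277.5   20. ]]
```

Request:
step_arm([
  {"xyz": [0.012,0.155,-0.5],"yaw": -0.017},
  {"xyz": [0.012,0.155,-0.5],"yaw": -0.017},
  {"xyz": [0.012,0.155,-0.5],"yaw": -0.017},
  {"xyz": [0.012,0.155,-0.5],"yaw": -0.017},
  {"xyz": [0.012,0.155,-0.5],"yaw": -0.017},
])

```text
time_s: 3.7
tcp_pos: [504.0, -442.3, 73.4]
orientation: [[0.235, 0.972, -0.001], [0.972, -0.235, 0.001], [0.0, -0.001, -1.0]]
wrist_force: [-0.1, -0.3, 1.7]
gripper_width: 85.5
grip_force: 0.0
```

```bash
python3 - <<'E'
from h import *
c,s=snap('wrist','pics/w6.png'); pickle.dump((c,s),open('w6.pkl','wb'))
print(s['time_s'],s['tcp_pos'],s['orientation'][:,1])
for k in blobs(c,(10,60,120),(25,140,255),1000): print(cv2.boundingRect(k),rect(c,k,28,s))
E
```

```text
3.7 [ 503.99688778 -442.32003608   73.41208174] [ 9.72053835e-01 -2.34757171e-01 -6.42252018e-04]
(276, 103, 75, 262) (array([ 504.2, -443.3], dtype=float32), np.float32(47.5), np.float32(187.2), np.float32(76.2))
(56, 0, 167, 99) (array([ 439. , -280.9], dtype=float32), np.float32(62.4), np.float32(78.1), np.float32(115.2))
```

View pics/w6.png

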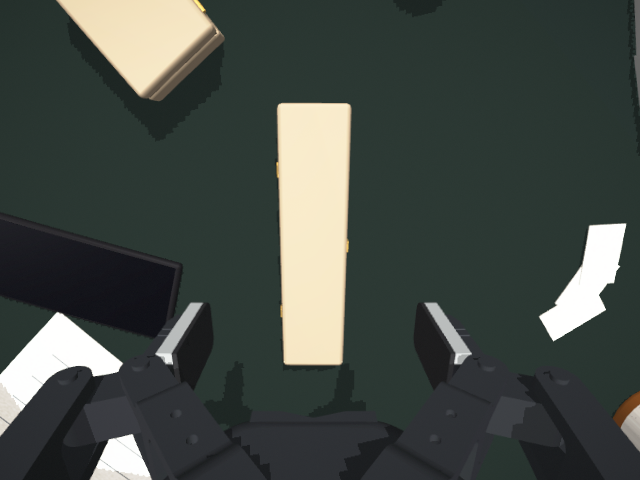

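Request:
step_arm([
  {"xyz": [0,-0.004,-0.205]},
  {"xyz": [0,-0.004,-0.205]},
  {"xyz": [0,-0.004,-0.205]},
  {"xyz": [0,-0.004,-0.205]},
], grip=70)

```text
validation failed for argument at $.mo...
```

Request:
step_arm([
  {"xyz": [0,0,0]},
  {"xyz": [0,0,0]},
  {"xyz": [0,0,0]},
  {"xyz": [0,0,0]},
  {"xyz": [0,0,0]},
], grip=30, force=40)

```text
validation failed for argument at $.mo...
```

```bash
python3 - <<'E'
from h import *
from rig import status
s=status.sense();print(s['time_s'],s['tcp_pos'],s['gripper_width'],s['grip_force'],s['orientation'][:,1])
# tray from w2 and top: rim outline and bay floors
D=pickle.load(open('d0.pkl','rb'));V={'top':(D['top'],None),'w2':pickle.load(open('w2.pkl','rb')),'w3':pickle.load(open('w3.pkl','rb')),'w1':pickle.load(open('w1.pkl','rb'))}
cen={}
for v,(c,s) in V.items():
    for k in blobs(c,(15,15,170),(32,59,255),300):
        R=rect(c,k,10,s)
        if abs(R[0][0]-603)<120 and abs(R[0][1]+9)<80: print('floor',v,cv2.boundingRect(k),R); 
    if v in('top','w2'):
      for k in blobs(c,(8,60,90),(25,160,255),2000):
        R=rect(c,k,24,s)
        if abs(R[0][0]-603)<60 and abs(R[0][1]+9)<60:
            q=cv2.approxPolyDP(cv2.convexHull(k),8,True).reshape(-1,2); print('rim',v,cv2.boundingRect(k),R,q.tolist(),plane(c,q,24,s)[:,:2].round(0).tolist())
E
```

```text
3.75 [ 504.48876175 -443.7986882    75.37449376] 85.85738778525399 0.0 [ 0.97185501 -0.23556771  0.00238555]
floor top (284, 208, 55, 43) (array([555.6,  -5.5], dtype=float32), np.float32(81.6), np.float32(106.9), np.float32(80.7))
floor top (270, 165, 95, 41) (array([650.9, -20.3], dtype=float32), np.float32(67.1), np.float32(199.1), np.float32(81.2))
rim top (251, 151, 122, 111) (array([603.3,  -8.8], dtype=float32), np.float32(210.3), np.float32(233.9), np.float32(81.1)) [[266, 151], [372, 166], [360, 261], [251, 246]] [[725.0, 88.0], [687.0, -139.0], [484.0, -106.0], [519.0, 120.0]]
floor w2 (305, 216, 76, 89) (array([555.1,  -1.4], dtype=float32), np.float32(83.6), np.float32(111.1), np.float32(81.0))
floor w2 (386, 179, 77, 159) (array([651. , -16.3], dtype=float32), np.float32(67.4), np.float32(204.3), np.float32(81.0))
rim w2 (293, 160, 196, 193) (array([603.1,  -6.2], dtype=float32), np.float32(208.0), np.float32(234.1), np.float32(81.0)) [[298, 160], [488, 170], [461, 320], [414, 352], [293, 348]] [[520.0, 124.0], [722.0, 91.0], [695.0, -90.0], [635.0, -130.0], [483.0, -105.0]]
floor w3 (456, 0, 69, 152) (array([647.4, -44.1], dtype=float32), np.float32(65.9), np.float32(148.7), np.float32(81.0))
floor w3 (356, 0, 83, 113) (array([555.4,  -4. ], dtype=float32), np.float32(82.7), np.float32(107.3), np.float32(80.9))
floor w1 (411, 371, 23, 44) (array([621. , -75.7], dtype=float32), np.float32(22.2), np.float32(75.0), np.float32(81.3))
floor w1 (343, 311, 72, 76) (array([555.6,  -3.2], dtype=float32), np.float32(81.8), np.float32(108.3), np.float32(81.0))
floor w1 (442, 288, 55, 58) (array([661.3,  44.4], dtype=float32), np.float32(65.1), np.float32(75.5), np.float32(80.7))
```

Request:
step_arm([
  {"xyz": [0,0,-0.202],"yaw": 0},
  {"xyz": [0,0,-0.202],"yaw": 0},
  {"xyz": [0,0,-0.202],"yaw": 0},
  {"xyz": [0,0,-0.202],"yaw": 0},
], grip=70)

```text
time_s: 4.15
tcp_pos: [504.2, -444.8, 14.8]
orientation: [[0.237, 0.971, 0.002], [0.971, -0.237, -0.002], [-0.002, 0.003, -1.0]]
wrist_force: [-0.1, -0.3, 0.5]
gripper_width: 69.9
grip_force: 0.0
```

Request:
step_arm([
  {"xyz": [0,0,0],"yaw": 0},
  {"xyz": [0,0,0],"yaw": 0},
  {"xyz": [0,0,0],"yaw": 0},
  {"xyz": [0,0,0],"yaw": 0},
  {"xyz": [0,0,0],"yaw": 0},
], grip=30, force=40)

```text
time_s: 4.65
tcp_pos: [503.3, -443.8, 12.2]
orientation: [[0.237, 0.972, 0.0], [0.972, -0.237, -0.0], [-0.0, 0.0, -1.0]]
wrist_force: [-0.3, 0.1, 0.1]
gripper_width: 30.1
grip_force: 0.0
```

```bash
python3 - <<'E'
from h import *
c,s=snap('wrist','pics/w7.png'); print(s['gripper_width'],s['grip_force'],s['tcp_pos'])
E
```

```text
30.125271177528386 0.0 [ 503.31007311 -443.79439683   12.24217096]
```

View pics/w7.png

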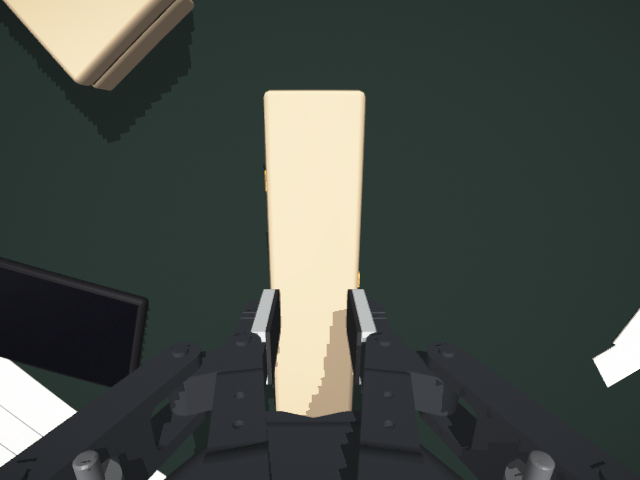

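The fingers closed to 30 mm with no force, above the case's top, so the pads stand higher than I assumed. I'll open, go lower and close again.

Request:
step_arm([
  {"xyz": [0,0,0],"yaw": 0},
  {"xyz": [0,0,0],"yaw": 0},
  {"xyz": [0,0,0],"yaw": 0},
  {"xyz": [0,0,0],"yaw": 0},
], grip=70)

```text
time_s: 5.1
tcp_pos: [503.3, -443.8, 12.1]
orientation: [[0.237, 0.972, -0.0], [0.972, -0.237, 0.0], [0.0, -0.0, -1.0]]
wrist_force: [-0.1, 0.7, 0.5]
gripper_width: 70.2
grip_force: 0.0
```

Request:
step_arm([
  {"xyz": [0,0,-0.028],"yaw": 0},
  {"xyz": [0,0,-0.028],"yaw": 0},
  {"xyz": [0,0,-0.028],"yaw": 0},
], grip=70)

```text
time_s: 5.4
tcp_pos: [503.1, -443.6, 3.1]
orientation: [[0.237, 0.972, -0.001], [0.972, -0.237, 0.001], [0.0, -0.001, -1.0]]
wrist_force: [0.1, 0.6, -0.2]
gripper_width: 69.9
grip_force: 0.0
```

Request:
step_arm([
  {"xyz": [0,0,0],"yaw": 0},
  {"xyz": [0,0,0],"yaw": 0},
  {"xyz": [0,0,0],"yaw": 0},
  {"xyz": [0,0,0],"yaw": 0},
], grip=38)

```text
time_s: 5.8
tcp_pos: [503.3, -443.8, 3.8]
orientation: [[0.237, 0.972, 0.0], [0.972, -0.237, -0.0], [-0.0, 0.0, -1.0]]
wrist_force: [1.6, 0.3, 0.5]
gripper_width: 38.0
grip_force: 0.0
```

```bash
python3 - <<'E'
from h import *
c,s=snap('side'); p=project(c,[s['tcp_pos'],s['tcp_pos']+np.array([0,0,19.]),s['tcp_pos']+np.array([0,0,73.])]); print(p,s['gripper_width'],s['tcp_pos'])
x,y=p[0].astype(int); I=c['color'][y-70:y+30,x-60:x+60,::-1]
w,s2=snap('wrist')
cv2.imwrite('pics/s8.png',np.hstack([cv2.resize(I,None,fx=4,fy=4,interpolation=cv2.INTER_CUBIC),cv2.resize(w['color'][200:480,180:460,::-1],(320,400))]))
E
```

```text
[[339.7243704  377.07713911]
 [339.80886325 370.30212657]
 [340.05561385 350.12695284]] 37.995290142563285 [ 503.31668653 -443.78247112    3.78223627]
```

View pics/s8.png

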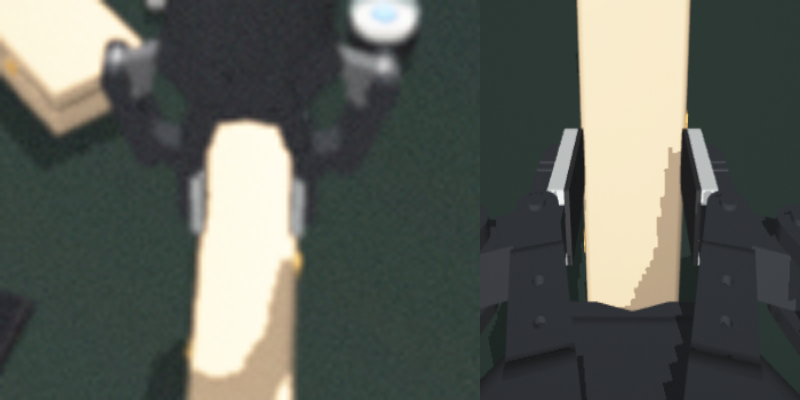

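The pads now stand beside the case with the reading at 38, almost touching. I'll close further.

Request:
step_arm([
  {"xyz": [0,0,0],"yaw": 0},
  {"xyz": [0,0,0],"yaw": 0},
  {"xyz": [0,0,0],"yaw": 0},
  {"xyz": [0,0,0],"yaw": 0},
], grip=20, force=40)

```text
time_s: 6.3
tcp_pos: [503.3, -443.7, 3.7]
orientation: [[0.237, 0.972, -0.0], [0.972, -0.237, 0.0], [0.0, -0.0, -1.0]]
wrist_force: [0.6, 0.9, 0.8]
gripper_width: 19.9
grip_force: 0.0
```

```bash
python3 - <<'E'
from h import *
w,s=snap('wrist'); print(s['gripper_width'],s['grip_force'],s['joint_efforts'])
c,s2=snap('side'); x,y=340,377; I=c['color'][y-70:y+30,x-60:x+60,::-1]
cv2.imwrite('pics/s9.png',np.hstack([cv2.resize(I,None,fx=4,fy=4,interpolation=cv2.INTER_CUBIC),cv2.resize(w['color'][200:480,180:460,::-1],(320,400))]))
E
```

```text
19.884904252651044 0.0 [ 3.07919778e-03 -7.45321298e+01 -3.23494220e+01  5.73753960e-05
  8.45788163e-04 -5.14567333e-06]
```

View pics/s9.png

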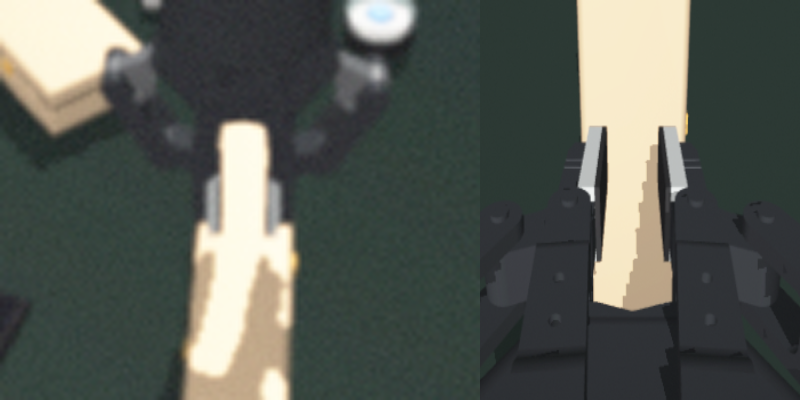

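The pads hang clearly above the case even with TCP z at 4. Both views put the real fingertips about 43 mm (shut) to 56 mm (open) behind the reported TCP. I'll correct for that by commanding lower, in careful steps.

Request:
step_arm([
  {"xyz": [0,0,0],"yaw": 0},
  {"xyz": [0,0,0],"yaw": 0},
  {"xyz": [0,0,0],"yaw": 0},
  {"xyz": [0,0,0],"yaw": 0},
  {"xyz": [0,0,0],"yaw": 0},
], grip=70)

```text
time_s: 6.9
tcp_pos: [503.3, -443.8, 3.7]
orientation: [[0.237, 0.972, 0.0], [0.972, -0.237, -0.0], [-0.0, 0.0, -1.0]]
wrist_force: [0.1, -0.7, -0.2]
gripper_width: 69.9
grip_force: 0.0
```

Request:
step_arm([
  {"xyz": [0,0,-0.05],"yaw": 0},
  {"xyz": [0,0,-0.08],"yaw": 0},
  {"xyz": [0,0,-0.11],"yaw": 0},
  {"xyz": [0,0,-0.11],"yaw": 0},
], grip=70)

```text
time_s: 7.3
tcp_pos: [502.5, -443.0, -31.5]
orientation: [[0.237, 0.972, -0.002], [0.972, -0.237, 0.002], [0.002, -0.003, -1.0]]
wrist_force: [0.5, 0.7, 0.7]
gripper_width: 69.9
grip_force: 0.0
```

Request:
step_arm([
  {"xyz": [0,0,0],"yaw": 0},
  {"xyz": [0,0,0],"yaw": 0},
  {"xyz": [0,0,0],"yaw": 0},
  {"xyz": [0,0,0],"yaw": 0},
  {"xyz": [0,0,0],"yaw": 0},
], grip=35, force=40)

```text
time_s: 7.8
tcp_pos: [503.5, -444.0, -28.8]
orientation: [[0.237, 0.972, 0.001], [0.972, -0.237, -0.001], [-0.0, 0.001, -1.0]]
wrist_force: [-0.4, 0.8, 4.5]
gripper_width: 45.3
grip_force: 43.3
```

```bash
python3 - <<'E'
from h import *
w,s=snap('wrist'); print(s['gripper_width'],s['grip_force'],s['tcp_pos'])
c,s2=snap('side'); x,y=340,377; I=c['color'][y-70:y+30,x-60:x+60,::-1]
cv2.imwrite('pics/s10.png',np.hstack([cv2.resize(I,None,fx=4,fy=4,interpolation=cv2.INTER_CUBIC),cv2.resize(w['color'][200:480,180:460,::-1],(320,400))]))
E
```

```text
45.257872751138514 43.279216289520264 [ 503.5011907  -443.98719934  -28.76659265]
```

Request:
step_arm([
  {"xyz": [0,0,0.15],"yaw": 0},
  {"xyz": [0,0,0.3],"yaw": 0},
  {"xyz": [0,0,0.3],"yaw": 0},
  {"xyz": [0.05,0.1,0.3],"yaw": 0},
  {"xyz": [0.1,0.2,0.3],"yaw": 0.078},
])

```text
time_s: 8.4
tcp_pos: [532.9, -383.3, 60.1]
orientation: [[0.158, 0.987, -0.001], [0.987, -0.158, 0.0], [0.0, -0.001, -1.0]]
wrist_force: [0.7, 0.6, -0.2]
gripper_width: 45.0
grip_force: 42.7
```

Request:
step_arm([
  {"xyz": [0.196,0.6,0],"yaw": 0},
  {"xyz": [0.196,0.6,0],"yaw": 0},
  {"xyz": [0.196,0.6,0],"yaw": 0},
  {"xyz": [0.196,0.6,0],"yaw": 0},
  {"xyz": [0.196,0.6,0],"yaw": 0},
])

```text
time_s: 8.9
tcp_pos: [593.0, -199.1, 60.0]
orientation: [[0.152, 0.988, -0.001], [0.988, -0.152, 0.001], [0.001, -0.001, -1.0]]
wrist_force: [-0.8, -0.6, -0.3]
gripper_width: 45.1
grip_force: 42.7
```

Request:
step_arm([
  {"xyz": [0.196,0.627,0],"yaw": 0},
  {"xyz": [0.196,0.627,0],"yaw": 0},
  {"xyz": [0.196,0.627,0],"yaw": 0},
  {"xyz": [0.196,0.627,0],"yaw": 0},
  {"xyz": [0.196,0.627,0],"yaw": 0},
])

```text
time_s: 9.4
tcp_pos: [651.5, -10.8, 59.9]
orientation: [[0.152, 0.988, -0.0], [0.988, -0.152, 0.001], [0.001, -0.001, -1.0]]
wrist_force: [0.3, -1.1, 0.2]
gripper_width: 45.3
grip_force: 42.7
```

```bash
python3 - <<'E'
from h import *
c,s=snap('wrist','pics/w11.png'); pickle.dump((c,s),open('w11.pkl','wb'))
print(s['gripper_width'],s['grip_force'],s['tcp_pos'],s['orientation'][:,1])
E
```

```text
45.271350552438015 42.725815773010254 [651.48208194 -10.83572317  59.89950253] [ 9.88362181e-01 -1.52117873e-01 -5.92621406e-04]
```

View pics/w11.png

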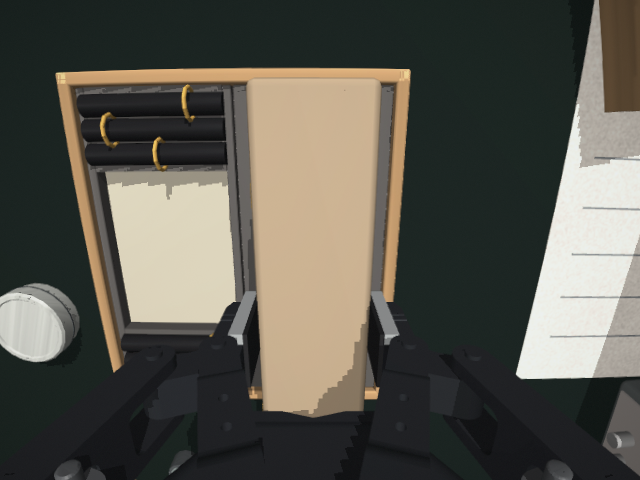

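```bash
python3 - <<'E'
from h import *
c,s=pickle.load(open('w11.pkl','rb'))
m=cv2.inRange(cv2.cvtColor(c['color'],cv2.COLOR_RGB2HSV),(8,80,90),(25,200,255)); m[310:]=0;m[:,500:]=0; m[79:,240:386]=0
pts=lambda it:np.array(list(it),float)
far=pts((x,np.flatnonzero(m[:200,x])[0]) for x in range(70,400,4))
left=pts((np.flatnonzero(m[y,:200])[0],y) for y in range(90,300,4))
right=pts((np.flatnonzero(m[y,380:450])[-1]+380,y) for y in range(85,290,4))
L={}
for n,p in dict(far=far,left=left,right=right).items():
    P=plane(c,p,24,s)[:,:2]; vx,vy,x0,y0=cv2.fitLine(np.float32(P),cv2.DIST_HUBER,0,.01,.01).ravel()
    d=np.array([vx,vy]);L[n]=(np.array([x0,y0]),d); print(n,np.degrees(np.arctan2(vy,vx))%180,np.abs((P-[x0,y0])@[-vy,vx]).mean())
def X(a,b):
    (p,d),(q,e)=L[a],L[b]; t=np.linalg.solve(np.c_[d,-e],q-p); return p+t[0]*d
a,b=X('far','left'),X('far','right'); print(a,b,np.linalg.norm(a-b))
u=(b-a)/np.linalg.norm(b-a); v=np.array([-u[1],u[0]]); C=(a+b)/2-116*v
print('yaw',np.degrees(np.arctan2(u[1],u[0])),'tray',C,'long',C+47.5*u,'mid',C-47.5*u)
E
```

```text
far 171.03067 0.12304577954177863
left 80.98504 0.16996771227494376
right 81.06089 0.16419537614088922
[519.85986 122.25   ] [723.3585   90.13063] 206.01785
yaw -8.969331 tray [603.5241    -8.391228] long [650.4433   -15.796751] mid [556.6049     -0.9857044]
```

Tray centre (603.5, -8.4), yaw -9.0°. That puts the long bay at (650.4, -15.8) and the middle bay at (556.6, -1.0), which agrees with the top view. Lowering the case.

Request:
step_arm([
  {"xyz": [-0.003,-0.017,-0.05],"yaw": -0.004},
  {"xyz": [-0.003,-0.017,-0.15],"yaw": -0.004},
  {"xyz": [-0.003,-0.017,-0.22],"yaw": -0.004},
  {"xyz": [-0.003,-0.017,-0.25],"yaw": -0.004},
  {"xyz": [-0.003,-0.017,-0.25],"yaw": -0.004},
])

```text
time_s: 9.95
tcp_pos: [649.3, -22.9, -14.3]
orientation: [[0.163, 0.987, -0.001], [0.987, -0.163, -0.0], [-0.0, -0.001, -1.0]]
wrist_force: [-5.2, -0.8, 6.9]
gripper_width: 45.4
grip_force: 44.3
```

Request:
step_arm([
  {"xyz": [0,0,-0.006],"yaw": 0},
  {"xyz": [0,0,-0.01],"yaw": 0},
  {"xyz": [0,0,-0.01],"yaw": 0},
])

```text
time_s: 10.25
tcp_pos: [649.5, -22.9, -14.6]
orientation: [[0.163, 0.987, -0.001], [0.987, -0.163, -0.0], [-0.001, -0.0, -1.0]]
wrist_force: [-19.8, 1.0, 34.1]
gripper_width: 45.1
grip_force: 47.6
```

The reading at w11 lagged the motion, so the case sits 7 mm too far towards -y and touches the bay's end lip. I'll raise it, correct and lower it again.

Request:
step_arm([
  {"xyz": [0,0,0.06],"yaw": 0},
  {"xyz": [0.003,0.022,0.06],"yaw": 0.007},
  {"xyz": [0.003,0.022,0.06],"yaw": 0.007},
  {"xyz": [0.003,0.022,0.06],"yaw": 0.007},
])

```text
time_s: 10.65
tcp_pos: [650.4, -14.4, -0.4]
orientation: [[0.154, 0.988, -0.001], [0.988, -0.154, 0.0], [-0.0, -0.001, -1.0]]
wrist_force: [-0.0, 0.3, -0.4]
gripper_width: 44.8
grip_force: 43.4
```

```bash
python3 - <<'E'
from h import *
from rig import status
c,s=snap('wrist','pics/w12.png'); 
print(s['gripper_width'],s['tcp_pos'],s['orientation'][:,1],s['wrist_force'])
s=status.sense();print(s['tcp_pos'],s['qvel'].round(3))
E
```

```text
44.783895467519244 [ 6.50383359e+02 -1.43959626e+01 -3.78979015e-01] [ 0.98807806 -0.15394892 -0.00121887] [-0.00113538  0.32305515 -0.44351557]
[ 6.50354080e+02 -1.43766708e+01 -3.87812889e-01] [ 0.001 -0.002 -0.004 -0.     0.003  0.002]
```

View pics/w12.png

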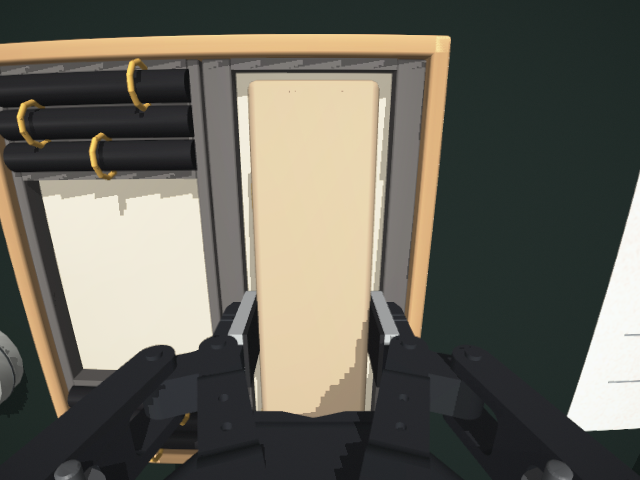

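Request:
step_arm([
  {"xyz": [0,-0.004,-0.02],"yaw": 0},
  {"xyz": [0,-0.004,-0.04],"yaw": 0},
  {"xyz": [0,-0.004,-0.05],"yaw": 0},
  {"xyz": [0,-0.004,-0.055],"yaw": 0},
  {"xyz": [0,-0.004,-0.055],"yaw": 0},
])

```text
time_s: 11.2
tcp_pos: [650.9, -15.4, -15.8]
orientation: [[0.154, 0.988, -0.0], [0.988, -0.154, 0.0], [0.0, -0.0, -1.0]]
wrist_force: [-1.8, -0.9, 1.8]
gripper_width: 45.0
grip_force: 43.7
```

```bash
python3 - <<'E'
from h import *
c,s=snap('wrist','pics/w13.png'); pickle.dump((c,s),open('w13.pkl','wb'))
print(s['gripper_width'],s['tcp_pos'],s['wrist_force'],s['moment'])
E
```

```text
44.97659115873105 [650.88171855 -15.4000164  -15.80725655] [-1.76781118 -0.87200285  1.80920203] [0.13560123 0.2725445  0.11318062]
```

Request:
step_arm([
  {"xyz": [0,0,-0.004],"yaw": 0},
  {"xyz": [0,0,-0.008],"yaw": 0},
  {"xyz": [0,0,-0.008],"yaw": 0},
])

```text
time_s: 11.55
tcp_pos: [651.2, -15.6, -17.9]
orientation: [[0.154, 0.988, 0.001], [0.988, -0.154, -0.0], [0.0, 0.001, -1.0]]
wrist_force: [-1.0, -4.1, 4.0]
gripper_width: 45.3
grip_force: 44.1
```

Request:
step_arm([
  {"xyz": [0,0,-0.005],"yaw": 0},
  {"xyz": [0,0,-0.005],"yaw": 0},
  {"xyz": [0,0,-0.005],"yaw": 0},
])

```text
time_s: 11.85
tcp_pos: [651.3, -15.6, -19.2]
orientation: [[0.154, 0.988, 0.001], [0.988, -0.154, -0.0], [-0.0, 0.001, -1.0]]
wrist_force: [-0.4, -4.2, 6.1]
gripper_width: 45.2
grip_force: 44.3
```

Request:
step_arm([
  {"xyz": [0,0,0],"yaw": 0},
  {"xyz": [0,0,0],"yaw": 0},
  {"xyz": [0,0,0],"yaw": 0},
], grip=58)

```text
time_s: 12.15
tcp_pos: [650.7, -15.1, -20.1]
orientation: [[0.154, 0.988, -0.001], [0.988, -0.154, 0.0], [0.0, -0.001, -1.0]]
wrist_force: [-0.6, -0.1, -0.3]
gripper_width: 57.9
grip_force: 0.0
```

Request:
step_arm([
  {"xyz": [0,0,0.1],"yaw": 0},
  {"xyz": [0,0,0.2],"yaw": 0},
  {"xyz": [0,0,0.35],"yaw": 0},
  {"xyz": [0,-0.2,0.5],"yaw": 0},
  {"xyz": [-0.1,-0.4,0.6],"yaw": 0},
], grip=58)

```text
time_s: 12.65
tcp_pos: [636.3, -96.9, 140.7]
orientation: [[0.151, 0.988, 0.002], [0.988, -0.151, -0.0], [-0.0, 0.002, -1.0]]
wrist_force: [-0.1, -1.3, -0.1]
gripper_width: 58.1
grip_force: 0.0
```

Request:
step_arm([
  {"xyz": [0,0,0],"yaw": 0},
  {"xyz": [0,0,0],"yaw": 0},
  {"xyz": [0,0,0],"yaw": 0},
], grip=84)

```text
time_s: 12.95
tcp_pos: [635.1, -96.0, 137.6]
orientation: [[0.153, 0.988, -0.002], [0.988, -0.153, 0.001], [0.0, -0.002, -1.0]]
wrist_force: [1.0, -0.1, -0.2]
gripper_width: 84.0
grip_force: 0.0
```

```bash
python3 - <<'E'
from h import *
c,s=snap('wrist','pics/w14.png'); pickle.dump((c,s),open('w14.pkl','wb'))
print(s['time_s'],s['gripper_width'],s['tcp_pos'],s['orientation'][:,1],s['qvel'].round(3))
print(project(c,[[650.4,-15.8,38],[556.6,-1,10],[433.5,-269,30]],s))
for k in blobs(c,(10,60,120),(25,140,255),1000): print(cv2.boundingRect(k),rect(c,k,38,s))
p=(650,-16,38)
E
```

```text
12.95 83.97073947851992 [635.11221266 -95.95891763 137.56844915] [ 0.98820432 -0.15313321 -0.00156414] [ 0.012  0.007 -0.001 -0.001 -0.    -0.002]
[[316.38364061 123.0342083 ]
 [203.41756135 123.78802588]
 [148.456678   409.70284372]]
(285, 0, 66, 240) (array([650.8, -20.4], dtype=float32), np.float32(47.7), np.float32(176.4), np.float32(81.2))
(117, 0, 276, 258) (array([603.8, -20.1], dtype=float32), np.float32(195.5), np.float32(197.2), np.float32(171.0))
```

Request:
step_arm([
  {"xyz": [-0.34,-0.29,-0.08],"yaw": 0.28},
  {"xyz": [-0.34,-0.29,-0.08],"yaw": 0.28},
  {"xyz": [-0.34,-0.29,-0.08],"yaw": 0.28},
  {"xyz": [-0.34,-0.29,-0.08],"yaw": 0.28},
])

```text
time_s: 13.4
tcp_pos: [530.6, -184.9, 113.1]
orientation: [[-0.137, 0.991, -0.003], [0.991, 0.137, 0.001], [0.001, -0.003, -1.0]]
wrist_force: [0.7, -0.1, 0.2]
gripper_width: 84.2
grip_force: 0.0
```

Request:
step_arm([
  {"xyz": [-0.332,-0.287,-0.08],"yaw": 0.28},
  {"xyz": [-0.332,-0.287,-0.08],"yaw": 0.28},
  {"xyz": [-0.332,-0.287,-0.08],"yaw": 0.28},
  {"xyz": [-0.332,-0.287,-0.08],"yaw": 0.28},
  {"xyz": [-0.332,-0.287,-0.08],"yaw": 0.28},
])

```text
time_s: 13.9
tcp_pos: [434.3, -269.5, 90.4]
orientation: [[-0.418, 0.908, -0.0], [0.908, 0.418, 0.0], [0.0, 0.0, -1.0]]
wrist_force: [0.2, -0.3, 0.2]
gripper_width: 83.8
grip_force: 0.0
```

```bash
cat > look.py <<'E'
from h import *
import sys
def look(f,h,X,lo=(10,60,120),hi=(25,140,255)):
    c,s=snap('wrist',f'pics/{f}.png'); pickle.dump((c,s),open(f+'.pkl','wb'))
    o=s['orientation']; print(s['time_s'].__round__(2),'tcp',s['tcp_pos'].round(1),'phi',np.degrees(np.arctan2(o[1,1],o[0,1])).round(2),'w',s['gripper_width'].__round__(1),'qv',np.abs(s['qvel']).max().round(3))
    p=project(c,[X],s)[0]; print('px',p.round(0),cv2.cvtColor(c['color'],cv2.COLOR_RGB2HSV)[int(p[1]),int(p[0])])
    for k in blobs(c,lo,hi,300):
        R=rect(c,k,h,s)
        if np.hypot(*(R[0]-X[:2]))<60: print(cv2.boundingRect(k),R)
    return c,s
E
python3 - <<'E'
from look import *
for v in (120,200,220):
    if v==120: c,s=look('w15',30,(433.5,-269,30))
    else:
        for k in blobs(c,(10,60,v),(25,140,255),300): print(v,cv2.boundingRect(k),rect(c,k,30,s))
E
```

```text
13.9 tcp [ 434.3 -269.5   90.4] phi 24.72 w 83.8 qv 0.028
px [311. 239.] [ 21  46 250]
(266, 174, 90, 122) (array([ 432.5, -268.2], dtype=float32), np.float32(62.8), np.float32(91.1), np.float32(114.7))
200 (486, 0, 154, 184) (array([ 558.4, -100.9], dtype=float32), np.float32(38.8), np.float32(151.5), np.float32(171.0))
220 (487, 0, 153, 183) (array([ 558.2, -100.7], dtype=float32), np.float32(38.7), np.float32(150.8), np.float32(171.1))
```

Request:
step_arm([
  {"xyz": [-0.004,0.003,-0.15],"yaw": 0},
  {"xyz": [-0.004,0.003,-0.3],"yaw": 0},
  {"xyz": [-0.004,0.003,-0.37],"yaw": 0},
  {"xyz": [-0.004,0.003,-0.408],"yaw": 0},
  {"xyz": [-0.004,0.003,-0.408],"yaw": 0},
], grip=85)

```text
time_s: 14.45
tcp_pos: [433.0, -268.0, -32.7]
orientation: [[-0.42, 0.908, -0.001], [0.908, 0.42, 0.001], [0.001, -0.001, -1.0]]
wrist_force: [0.3, -0.3, 0.9]
gripper_width: 84.9
grip_force: 0.0
```

Request:
step_arm([
  {"xyz": [0,0,0],"yaw": 0},
  {"xyz": [0,0,0],"yaw": 0},
  {"xyz": [0,0,0],"yaw": 0},
  {"xyz": [0,0,0],"yaw": 0},
], grip=50, force=40)

```text
time_s: 14.85
tcp_pos: [433.6, -269.4, -30.2]
orientation: [[-0.419, 0.908, 0.002], [0.908, 0.419, -0.001], [-0.002, 0.002, -1.0]]
wrist_force: [0.8, 2.6, 6.0]
gripper_width: 61.1
grip_force: 44.4
```

```bash
python3 - <<'E'
from look import *
c,s=look('w16',30,(433.,-268.7,30)); print(s['wrist_force'],s['grip_force'])
E
```

```text
14.85 tcp [ 433.6 -269.4  -30.2] phi 24.76 w 61.1 qv 0.002
px [311. 332.] [ 22  47 249]
(230, 210, 168, 210) (array([ 432.9, -265.9], dtype=float32), np.float32(60.3), np.float32(93.6), np.float32(114.6))
[0.8433193  2.62056834 5.96126246] 44.375224113464355
```

Request:
step_arm([
  {"xyz": [0,0,0.12],"yaw": 0},
  {"xyz": [0,0,0.28],"yaw": 0},
  {"xyz": [0,0.05,0.34],"yaw": -0.1},
  {"xyz": [0.05,0.15,0.34],"yaw": -0.2},
  {"xyz": [0.1,0.25,0.34],"yaw": -0.28},
])

```text
time_s: 15.4
tcp_pos: [463.3, -193.6, 72.0]
orientation: [[-0.133, 0.991, 0.003], [0.991, 0.133, -0.001], [-0.002, 0.003, -1.0]]
wrist_force: [0.4, -0.0, -1.0]
gripper_width: 60.9
grip_force: 44.4
```

Request:
step_arm([
  {"xyz": [0.31,0.64,0],"yaw": -0.282},
  {"xyz": [0.31,0.64,0],"yaw": -0.282},
  {"xyz": [0.31,0.64,0],"yaw": -0.282},
  {"xyz": [0.31,0.64,0],"yaw": -0.282},
  {"xyz": [0.31,0.64,0],"yaw": -0.282},
])

```text
time_s: 15.9
tcp_pos: [556.8, 1.4, 71.2]
orientation: [[0.154, 0.988, 0.002], [0.988, -0.154, 0.0], [0.0, 0.002, -1.0]]
wrist_force: [0.8, -0.4, -1.5]
gripper_width: 60.9
grip_force: 44.4
```

Request:
step_arm([
  {"xyz": [0,0,0],"yaw": 0},
  {"xyz": [0,0,0],"yaw": 0},
])

```text
time_s: 16.1
tcp_pos: [555.6, -1.8, 70.7]
orientation: [[0.155, 0.988, 0.001], [0.988, -0.155, -0.0], [-0.0, 0.001, -1.0]]
wrist_force: [-0.7, -0.2, -1.3]
gripper_width: 61.3
grip_force: 44.4
```

```bash
python3 - <<'E'
from look import *
c,s=look('w17',100,(556.6,-1,100)); print(s['wrist_force'],s['grip_force'])
E
```

```text
16.1 tcp [555.6  -1.8  70.7] phi -8.91 w 61.3 qv 0.031
px [314. 297.] [ 19  65 230]
(220, 60, 341, 359) (array([589.4,   8.4], dtype=float32), np.float32(138.0), np.float32(177.5), np.float32(81.0))
[-0.67645697 -0.23971632 -1.25006901] 44.43553805351257
```

```bash
python3 - <<'E'
from look import *
c,s=pickle.load(open('w17.pkl','rb'))
u=np.array([np.cos(np.radians(-8.97)),np.sin(np.radians(-8.97))]);v=np.array([-u[1],u[0]]);T=np.array([603.5,-8.4])
gray=cv2.cvtColor(c['color'],cv2.COLOR_RGB2HSV)[:,:,2].astype(float)
# for each predicted outer-rim sample, find the brightness edge along the outward normal
for name,n,t,half,off in(('far',v,u,95,116),('left',-u,v,100,104),('right',u,v,100,104)):
    r=[]
    for a in np.arange(-half,half+1,5):
        d=np.arange(-7,7.1,.25)
        P=np.c_[T+n*off+t*a+d[:,None]*n,np.full(len(d),24)]
        q=project(c,P,s)
        if q.min()<2 or q[:,0].max()>637 or q[:,1].max()>290: continue
        g=cv2.remap(gray.astype(np.float32),q[:,0].astype(np.float32).reshape(-1,1),q[:,1].astype(np.float32).reshape(-1,1),1).ravel()
        r.append((a,d[np.argmin(np.gradient(cv2.GaussianBlur(g.reshape(-1,1),(1,5),0).ravel()))]))
    r=np.array(r); 
    if len(r): print(name,len(r),np.median(r[:,1]),np.polyfit(r[:,0],r[:,1],1).round(4))
E
```

```text
far 39 0.0 [-0.0015  0.0641]
left 27 -0.25 [-0.0062  0.1521]
right 27 -1.25 [ 4.0000e-04 -1.3472e+00]
```

Request:
step_arm([
  {"xyz": [0.001,0.001,-0.1],"yaw": 0},
  {"xyz": [0.001,0.001,-0.2],"yaw": 0},
  {"xyz": [0.001,0.001,-0.27],"yaw": 0},
  {"xyz": [0.001,0.001,-0.295],"yaw": 0},
  {"xyz": [0.001,0.001,-0.295],"yaw": 0},
])

```text
time_s: 16.65
tcp_pos: [555.5, -2.5, -18.4]
orientation: [[0.157, 0.988, -0.001], [0.988, -0.157, 0.0], [-0.0, -0.001, -1.0]]
wrist_force: [-0.9, -0.3, -0.2]
gripper_width: 60.8
grip_force: 44.6
```

Request:
step_arm([
  {"xyz": [0,0,-0.005],"yaw": 0},
  {"xyz": [0,0,-0.01],"yaw": 0},
  {"xyz": [0,0,-0.01],"yaw": 0},
  {"xyz": [0,0,-0.01],"yaw": 0},
])

```text
time_s: 17.05
tcp_pos: [556.6, -1.9, -20.2]
orientation: [[0.156, 0.988, 0.002], [0.988, -0.156, -0.0], [-0.0, 0.002, -1.0]]
wrist_force: [-1.3, -1.0, 7.3]
gripper_width: 60.8
grip_force: 45.5
```

Request:
step_arm([
  {"xyz": [0,0,0],"yaw": 0},
  {"xyz": [0,0,0],"yaw": 0},
  {"xyz": [0,0,0],"yaw": 0},
], grip=70)

```text
time_s: 17.35
tcp_pos: [555.8, -1.6, -21.3]
orientation: [[0.156, 0.988, -0.0], [0.988, -0.156, 0.0], [0.0, -0.0, -1.0]]
wrist_force: [0.4, 0.3, -0.6]
gripper_width: 70.1
grip_force: 0.0
```

Request:
step_arm([
  {"xyz": [0,0,0.1],"yaw": 0},
  {"xyz": [0,0,0.2],"yaw": 0},
  {"xyz": [0,0,0.35],"yaw": 0},
  {"xyz": [0,0,0.4],"yaw": 0},
  {"xyz": [0,0,0.4],"yaw": 0},
])

```text
time_s: 17.85
tcp_pos: [557.1, -1.7, 101.3]
orientation: [[0.156, 0.988, 0.005], [0.988, -0.156, -0.0], [0.0, 0.005, -1.0]]
wrist_force: [-0.3, -0.3, -0.7]
gripper_width: 70.0
grip_force: 0.0
```

```bash
python3 - <<'E'
from look import *
c,s=look('w18',40,(556.4,-1,40))
hsv=cv2.cvtColor(c['color'],cv2.COLOR_RGB2HSV)
for S in ((12,48,150),(12,52,150)):
  for k in blobs(c,S,(25,140,255),800): print(S,cv2.boundingRect(k),rect(c,k,40,s))
p=project(c,[[556.4,-1,40]],s)[0].astype(int)
print([hsv[y,p[0]].tolist() for y in range(max(0,p[1]-130),min(479,p[1]+130),10)])
print([hsv[p[1],x].tolist() for x in range(p[0]-80,p[0]+80,8)])
E
```

```text
17.85 tcp [557.1  -1.7 101.3] phi -8.96 w 70.0 qv 0.053
px [311. 240.] [ 19  67 230]
(268, 175, 89, 121) (array([557.,  -0.], dtype=float32), np.float32(62.8), np.float32(90.9), np.float32(81.2))
(229, 69, 300, 291) (array([601.1,  -2.4], dtype=float32), np.float32(194.1), np.float32(216.4), np.float32(81.0))
(12, 48, 150) (268, 175, 89, 121) (array([557.,   0.], dtype=float32), np.float32(63.2), np.float32(90.8), np.float32(81.0))
(12, 48, 150) (406, 102, 82, 242) (array([649.7, -12.7], dtype=float32), np.float32(47.9), np.float32(182.9), np.float32(82.0))
(12, 48, 150) (229, 69, 300, 291) (array([601.1,  -2.3], dtype=float32), np.float32(193.9), np.float32(216.2), np.float32(81.0))
(12, 52, 150) (268, 175, 89, 121) (array([557.,   0.], dtype=float32), np.float32(63.2), np.float32(90.8), np.float32(81.0))
(12, 52, 150) (406, 102, 82, 242) (array([649.7, -12.7], dtype=float32), np.float32(47.9), np.float32(182.9), np.float32(82.0))
(12, 52, 150) (229, 69, 300, 291) (array([601.1,  -2.3], dtype=float32), np.float32(193.9), np.float32(216.2), np.float32(81.0))
[[15, 13, 80], [110, 13, 59], [0, 0, 22], [120, 7, 70], [90, 11, 23], [21, 36, 182], [21, 36, 182], [16, 72, 188], [19, 65, 230], [19, 65, 230], [18, 65, 231], [19, 65, 230], [19, 65, 230], [19, 67, 230], [19, 67, 230], [20, 67, 229], [18, 66, 229], [18, 66, 228], [19, 68, 228], [18, 16, 82], [120, 7, 73], [120, 13, 40], [120, 12, 42], [120, 3, 75], [16, 70, 95], [16, 110, 179]]
[[82, 61, 46], [17, 106, 229], [16, 109, 199], [15, 13, 122], [23, 23, 243], [17, 71, 205], [19, 65, 230], [19, 65, 230], [19, 65, 230], [19, 65, 229], [19, 67, 230], [19, 67, 230], [19, 67, 230], [19, 67, 229], [19, 66, 229], [18, 68, 225], [23, 23, 243], [15, 17, 122], [15, 17, 123], [9, 15, 122]]
```

Request:
step_arm([
  {"xyz": [-0.21,0.44,0],"yaw": 0.25},
  {"xyz": [-0.21,0.44,0],"yaw": 0.25},
  {"xyz": [-0.21,0.44,0],"yaw": 0.25},
  {"xyz": [-0.21,0.44,0],"yaw": 0.25},
])

```text
time_s: 18.3
tcp_pos: [490.1, 133.9, 97.1]
orientation: [[-0.11, 0.994, -0.003], [0.994, 0.11, 0.0], [0.0, -0.003, -1.0]]
wrist_force: [0.0, -0.8, -0.0]
gripper_width: 69.9
grip_force: 0.0
```

Request:
step_arm([
  {"xyz": [-0.21,0.44,0],"yaw": 0.244},
  {"xyz": [-0.21,0.44,0],"yaw": 0.244},
  {"xyz": [-0.21,0.44,0],"yaw": 0.244},
  {"xyz": [-0.21,0.44,0],"yaw": 0.244},
  {"xyz": [-0.21,0.44,0],"yaw": 0.244},
], grip=84)

```text
time_s: 18.8
tcp_pos: [429.3, 262.3, 97.5]
orientation: [[-0.355, 0.935, -0.002], [0.935, 0.355, -0.001], [-0.0, -0.002, -1.0]]
wrist_force: [0.1, 0.3, -1.1]
gripper_width: 83.9
grip_force: 0.0
```

Request:
step_arm([
  {"xyz": [0,0,0],"yaw": 0},
  {"xyz": [0,0,0],"yaw": 0},
])

```text
time_s: 19.0
tcp_pos: [430.4, 261.1, 98.3]
orientation: [[-0.351, 0.936, -0.001], [0.936, 0.351, -0.0], [-0.0, -0.001, -1.0]]
wrist_force: [-0.1, -0.2, -0.5]
gripper_width: 84.0
grip_force: 0.0
```

```bash
python3 - <<'E'
from look import *
c,s=look('w19',40,(431,263,40),(12,40,120))
E
```

```text
19.0 tcp [430.4 261.1  98.3] phi 20.57 w 84.0 qv 0.005
px [314. 239.] [ 20  56 244]
(277, 194, 74, 78) (array([429.3, 266.7], dtype=float32), np.float32(51.4), np.float32(57.1), np.float32(110.5))
```

```bash
python3 - <<'E'
from look import *
c,s=pickle.load(open('w19.pkl','rb'))
hsv=cv2.cvtColor(c['color'],cv2.COLOR_RGB2HSV)
print([(y,*hsv[y,312].tolist()) for y in range(186,280,3)])
for v in (205,220,235):
  for k in blobs(c,(12,40,v),(25,140,255),800):
    R=rect(c,k,40,s)
    if np.hypot(*(R[0]-[430,264]))<30: print(v,cv2.boundingRect(k),R)
c,s=pickle.load(open('w18.pkl','rb'))
for v in (170,200,220):
  for k in blobs(c,(12,40,v),(25,140,255),800):
    R=rect(c,k,40,s)
    if np.hypot(*(R[0]-[557,0]))<30: print(v,cv2.boundingRect(k),R)
E
```

```text
[(186, 78, 61, 54), (189, 78, 61, 54), (192, 78, 57, 54), (195, 17, 68, 175), (198, 17, 71, 202), (201, 16, 71, 183), (204, 18, 66, 228), (207, 20, 52, 247), (210, 20, 54, 245), (213, 21, 53, 244), (216, 21, 53, 244), (219, 21, 55, 244), (222, 20, 55, 244), (225, 21, 56, 244), (228, 21, 56, 243), (231, 21, 56, 243), (234, 20, 56, 243), (237, 20, 55, 244), (240, 20, 56, 244), (243, 20, 56, 243), (246, 20, 55, 243), (249, 20, 56, 243), (252, 20, 57, 243), (255, 21, 57, 243), (258, 20, 59, 243), (261, 21, 58, 243), (264, 21, 58, 242), (267, 21, 58, 242), (270, 19, 65, 232), (273, 80, 60, 38), (276, 83, 54, 38), (279, 83, 60, 38)]
205 (278, 204, 72, 68) (array([430.6, 263.5], dtype=float32), np.float32(49.8), np.float32(50.1), np.float32(110.5))
220 (278, 204, 72, 67) (array([430.5, 263.8], dtype=float32), np.float32(49.3), np.float32(49.4), np.float32(20.6))
235 (279, 205, 70, 65) (array([430.6, 263.9], dtype=float32), np.float32(47.8), np.float32(48.2), np.float32(20.6))
170 (268, 174, 89, 122) (array([5.57e+02, 3.00e-01], dtype=float32), np.float32(63.1), np.float32(91.6), np.float32(81.3))
200 (268, 175, 89, 120) (array([5.572e+02, 5.000e-01], dtype=float32), np.float32(60.9), np.float32(90.0), np.float32(80.9))
220 (268, 180, 87, 115) (array([556.4,  -1.1], dtype=float32), np.float32(59.2), np.float32(86.5), np.float32(80.9))
```

Request:
step_arm([
  {"xyz": [0.001,0.009,-0.15],"yaw": 0},
  {"xyz": [0.001,0.009,-0.3],"yaw": 0},
  {"xyz": [0.001,0.009,-0.4],"yaw": 0},
  {"xyz": [0.001,0.009,-0.438],"yaw": 0},
  {"xyz": [0.001,0.009,-0.438],"yaw": 0},
])

```text
time_s: 19.55
tcp_pos: [429.9, 264.3, -33.5]
orientation: [[-0.352, 0.936, -0.002], [0.936, 0.352, -0.001], [-0.0, -0.002, -1.0]]
wrist_force: [1.2, 0.4, -0.3]
gripper_width: 84.1
grip_force: 0.0
```

Request:
step_arm([
  {"xyz": [0,0,0],"yaw": 0},
  {"xyz": [0,0,0],"yaw": 0},
  {"xyz": [0,0,0],"yaw": 0},
  {"xyz": [0,0,0],"yaw": 0},
], grip=40, force=40)

```text
time_s: 19.95
tcp_pos: [431.1, 265.5, -31.0]
orientation: [[-0.353, 0.936, 0.003], [0.936, 0.353, 0.001], [0.0, 0.003, -1.0]]
wrist_force: [-0.8, -1.0, 6.2]
gripper_width: 51.6
grip_force: 42.1
```

```bash
python3 - <<'E'
from look import *
c,s=look('w20',40,(430.6,263.7,40),(12,40,220))
print(s['wrist_force'],s['grip_force'])
E
```

```text
19.95 tcp [431.1 265.5 -31. ] phi 20.68 w 51.6 qv 0.002
px [308. 354.] [ 26  15 255]
(242, 256, 142, 152) (array([429.4, 270.5], dtype=float32), np.float32(49.1), np.float32(63.1), np.float32(110.6))
[-0.78624017 -0.97411359  6.16182606] 42.07198441028595
```

Request:
step_arm([
  {"xyz": [0,0,0.12],"yaw": 0},
  {"xyz": [0,0,0.28],"yaw": 0},
  {"xyz": [0,-0.05,0.36],"yaw": -0.1},
  {"xyz": [0.05,-0.15,0.36],"yaw": -0.2},
  {"xyz": [0.1,-0.25,0.36],"yaw": -0.25},
])

```text
time_s: 20.5
tcp_pos: [461.0, 189.6, 77.4]
orientation: [[-0.096, 0.995, 0.003], [0.995, 0.096, 0.001], [0.001, 0.004, -1.0]]
wrist_force: [0.8, -0.8, -1.5]
gripper_width: 51.7
grip_force: 42.8
```

Request:
step_arm([
  {"xyz": [0.319,-0.633,0],"yaw": -0.244},
  {"xyz": [0.319,-0.633,0],"yaw": -0.244},
  {"xyz": [0.319,-0.633,0],"yaw": -0.244},
  {"xyz": [0.319,-0.633,0],"yaw": -0.244},
  {"xyz": [0.319,-0.633,0],"yaw": -0.244},
])

```text
time_s: 21.0
tcp_pos: [557.5, -3.9, 76.4]
orientation: [[0.159, 0.987, 0.002], [0.987, -0.159, -0.001], [-0.0, 0.002, -1.0]]
wrist_force: [-0.6, 0.6, -1.5]
gripper_width: 51.4
grip_force: 42.7
```

Request:
step_arm([
  {"xyz": [0,0,0],"yaw": 0},
  {"xyz": [0,0,0],"yaw": 0},
  {"xyz": [0,0,0],"yaw": 0},
])

```text
time_s: 21.3
tcp_pos: [555.5, 1.4, 75.6]
orientation: [[0.154, 0.988, 0.0], [0.988, -0.154, 0.0], [0.0, 0.0, -1.0]]
wrist_force: [0.4, -0.1, -1.5]
gripper_width: 51.5
grip_force: 42.7
```

```bash
python3 - <<'E'
from look import *
c,s=look('w21',147,(556.5,-.8,147),(12,40,200)); print(s['wrist_force'])
from rig import status
print(np.mean([status.sense()['tcp_pos'] for _ in range(20)],0))
t,_=snap('top'); pickle.dump(t,open('t21.pkl','wb'))
E
```

```text
21.3 tcp [555.5   1.4  75.6] phi -8.88 w 51.5 qv 0.003
px [315. 356.] [ 20  66 231]
(242, 290, 142, 117) (array([555.9,   1.3], dtype=float32), np.float32(49.2), np.float32(50.1), np.float32(81.2))
(251, 270, 125, 5) (array([560.9,  32.6], dtype=float32), np.float32(1.5), np.float32(41.9), np.float32(171.1))
(267, 190, 98, 65) (array([564.2,  49.4], dtype=float32), np.float32(21.3), np.float32(30.7), np.float32(171.1))
(223, 67, 332, 288) (array([585.5,  43.9], dtype=float32), np.float32(96.6), np.float32(96.9), np.float32(171.1))
[ 0.36106296 -0.14636562 -1.49364704]
[555.5355669    1.33833173  75.63608713]
```

```bash
python3 - <<'E'
from look import *
c,s=pickle.load(open('w21.pkl','rb'))
for k in blobs(c,(12,40,212),(25,140,255),800):
    x,y,w,h=cv2.boundingRect(k)
    if 180<y<200:
        P=plane(c,k.reshape(-1,2),40,s)[:,:2]; a=np.radians(-9); u=np.array([np.cos(a),np.sin(a)]);v=np.array([-u[1],u[0]])
        U,V=P@u,P@v; print('u mid',(np.percentile(U,2)+np.percentile(U,98))/2,np.ptp(U),'vmax',V.max())
        um=(U.min()+U.max())/2; print('centre from far end',um*u+(V.max()-44)*v)
E
```

```text
u mid 550.1625256967975 60.20364747404824 vmax 129.42371792684528
centre from far end [556.93091737  -1.72065633]
```

Request:
step_arm([
  {"xyz": [0.003,-0.008,-0.08],"yaw": -0.001},
  {"xyz": [0.003,-0.008,-0.16],"yaw": -0.001},
  {"xyz": [0.003,-0.008,-0.2],"yaw": -0.001},
  {"xyz": [0.003,-0.008,-0.212],"yaw": -0.001},
  {"xyz": [0.003,-0.008,-0.212],"yaw": -0.001},
])

```text
time_s: 21.9
tcp_pos: [556.8, -2.0, 11.9]
orientation: [[0.156, 0.988, -0.0], [0.988, -0.156, 0.0], [0.0, -0.0, -1.0]]
wrist_force: [1.5, -0.4, -0.4]
gripper_width: 51.5
grip_force: 42.7
```

Request:
step_arm([
  {"xyz": [0,0,-0.004],"yaw": 0},
  {"xyz": [0,0,-0.008],"yaw": 0},
  {"xyz": [0,0,-0.01],"yaw": 0},
  {"xyz": [0,0,-0.01],"yaw": 0},
])

```text
time_s: 22.3
tcp_pos: [557.0, -2.3, 9.0]
orientation: [[0.157, 0.988, 0.001], [0.988, -0.157, -0.0], [0.0, 0.001, -1.0]]
wrist_force: [0.5, 0.3, 0.4]
gripper_width: 51.3
grip_force: 42.7
```

Request:
step_arm([
  {"xyz": [0,0.003,-0.002],"yaw": 0},
  {"xyz": [0,0.003,-0.004],"yaw": 0},
  {"xyz": [0,0.003,-0.004],"yaw": 0},
])

```text
time_s: 22.6
tcp_pos: [557.3, -2.0, 9.0]
orientation: [[0.157, 0.988, 0.001], [0.988, -0.157, -0.001], [-0.001, 0.001, -1.0]]
wrist_force: [-7.2, -4.0, 13.9]
gripper_width: 51.5
grip_force: 44.6
```

Contact (14 N). Release and rise.

Request:
step_arm([
  {"xyz": [0,0,0],"yaw": 0},
  {"xyz": [0,0,0],"yaw": 0},
  {"xyz": [0,0,0],"yaw": 0},
], grip=64)

```text
time_s: 22.9
tcp_pos: [556.7, -1.3, 7.4]
orientation: [[0.157, 0.988, -0.0], [0.988, -0.157, 0.0], [0.0, -0.0, -1.0]]
wrist_force: [-0.4, -0.7, -0.6]
gripper_width: 64.1
grip_force: 0.0
```

Request:
step_arm([
  {"xyz": [0,0,0.1],"yaw": 0},
  {"xyz": [0,0,0.2],"yaw": 0},
  {"xyz": [0,0,0.35],"yaw": 0},
  {"xyz": [0,0,0.4],"yaw": 0},
  {"xyz": [0,0,0.4],"yaw": 0},
])

```text
time_s: 23.4
tcp_pos: [557.9, -1.4, 130.0]
orientation: [[0.157, 0.988, 0.004], [0.988, -0.157, -0.0], [0.0, 0.004, -1.0]]
wrist_force: [-0.6, 0.3, 0.6]
gripper_width: 63.6
grip_force: 0.0
```

Request:
step_arm([
  {"xyz": [0,-0.1,0],"yaw": 0},
  {"xyz": [0,-0.1,0],"yaw": 0},
  {"xyz": [0,-0.1,0],"yaw": 0},
], grip=84)

```text
time_s: 23.7
tcp_pos: [556.2, -31.6, 126.2]
orientation: [[0.158, 0.987, -0.002], [0.987, -0.158, 0.0], [0.0, -0.002, -1.0]]
wrist_force: [0.2, -0.3, -0.3]
gripper_width: 83.8
grip_force: 0.0
```

```bash
python3 - <<'E'
from look import *
c,s=look('w22',80,(556.7,-1,80),(12,40,215))
hsv=cv2.cvtColor(c['color'],cv2.COLOR_RGB2HSV)
x,y=project(c,[[556.7,-1,80]],s)[0].astype(int)
print([(r,int(hsv[r,x,2])) for r in range(max(0,y-130),min(479,y+150),5)])
print([(q,int(hsv[y,q,2])) for q in range(x-90,x+90,5)])
for k in blobs(c,(12,40,215),(25,140,255),300):
    print(cv2.boundingRect(k),'z40',rect(c,k,40,s),'z80',rect(c,k,80,s)[:1])
E
```

```text
23.7 tcp [556.2 -31.6 126.2] phi -9.08 w 83.8 qv 0.02
px [306. 204.] [ 19  67 228]
(270, 169, 76, 73) (array([557.6,  -2.8], dtype=float32), np.float32(48.0), np.float32(48.4), np.float32(80.9))
(266, 134, 83, 34) (array([563.3,  33. ], dtype=float32), np.float32(20.3), np.float32(51.1), np.float32(172.4))
(230, 31, 281, 284) (array([596.4,   3.2], dtype=float32), np.float32(165.1), np.float32(184.4), np.float32(80.9))
[(73, 47), (78, 60), (83, 32), (88, 20), (93, 44), (98, 64), (103, 35), (108, 20), (113, 87), (118, 181), (123, 181), (128, 181), (133, 174), (138, 232), (143, 230), (148, 230), (153, 229), (158, 228), (163, 200), (168, 184), (173, 230), (178, 229), (183, 229), (188, 228), (193, 228), (198, 228), (203, 228), (208, 227), (213, 227), (218, 227), (223, 227), (228, 227), (233, 227), (238, 225), (243, 171), (248, 139), (253, 63), (258, 36), (263, 31), (268, 31), (273, 22), (278, 30), (283, 45), (288, 29), (293, 67), (298, 43), (303, 78), (308, 246), (313, 232), (318, 31), (323, 32), (328, 46), (333, 45), (338, 46), (343, 46), (348, 46)]
[(215, 46), (220, 47), (225, 46), (23
[... 333 characters left out ...]
, 122), (375, 121), (380, 223), (385, 241), (390, 178)]
(270, 169, 76, 73) z40 (array([555.5, -11.3], dtype=float32), np.float32(56.5), np.float32(56.9), np.float32(80.9)) z80 (array([557.6,  -2.8], dtype=float32),)
(266, 134, 83, 34) z40 (array([562.2,  30.8], dtype=float32), np.float32(23.9), np.float32(60.1), np.float32(172.4)) z80 (array([563.3,  33. ], dtype=float32),)
(396, 61, 75, 239) z40 (array([650.6, -14.5], dtype=float32), np.float32(41.5), np.float32(184.3), np.float32(81.2)) z80 (array([638.5,  -5.5], dtype=float32),)
(230, 31, 281, 284) z40 (array([601.1,  -4.3], dtype=float32), np.float32(194.2), np.float32(216.9), np.float32(80.9)) z80 (array([596.4,   3.2], dtype=float32),)
```

Request:
step_arm([
  {"xyz": [0.1,-0.5,0],"yaw": 0},
  {"xyz": [0.1,-0.5,0],"yaw": 0},
  {"xyz": [0.1,-0.5,0],"yaw": 0},
  {"xyz": [0.1,-0.5,0],"yaw": 0},
])

```text
time_s: 24.15
tcp_pos: [586.8, -185.5, 126.4]
orientation: [[0.161, 0.987, -0.001], [0.987, -0.161, -0.0], [-0.0, -0.001, -1.0]]
wrist_force: [-0.4, 0.1, 0.1]
gripper_width: 84.1
grip_force: 0.0
```

Request:
step_arm([
  {"xyz": [0.097,-0.32,-0.13],"yaw": 0},
  {"xyz": [0.097,-0.32,-0.13],"yaw": 0},
  {"xyz": [0.097,-0.32,-0.13],"yaw": 0},
  {"xyz": [0.097,-0.32,-0.13],"yaw": 0},
  {"xyz": [0.097,-0.32,-0.13],"yaw": 0},
])

```text
time_s: 24.65
tcp_pos: [616.1, -275.9, 88.7]
orientation: [[0.156, 0.988, -0.0], [0.988, -0.156, 0.0], [0.0, -0.0, -1.0]]
wrist_force: [-0.2, 0.1, 1.1]
gripper_width: 83.9
grip_force: 0.0
```

```bash
python3 - <<'E'
from look import *
c,s=look('w23',15,(615.5,-277,15),(95,60,90),(125,255,255))
x,y=project(c,[[615.5,-277,15]],s)[0].astype(int)
hsv=cv2.cvtColor(c['color'],cv2.COLOR_RGB2HSV)
print([(q,*hsv[y,q].tolist()) for q in range(x-56,x+57,4)])
cv2.imwrite('pics/jar.png',cv2.resize(c['color'][y-100:y+100,x-130:x+130,::-1],(780,600)))
E
```

```text
24.65 tcp [ 616.1 -275.9   88.7] phi -8.96 w 83.9 qv 0.022
px [312. 237.] [ 92  15 255]
[(255, 78, 53, 97), (259, 78, 53, 96), (263, 79, 55, 97), (267, 78, 53, 96), (271, 79, 55, 97), (275, 78, 53, 97), (279, 80, 53, 96), (283, 78, 53, 97), (287, 80, 52, 88), (291, 99, 8, 238), (295, 0, 0, 255), (299, 0, 0, 255), (303, 0, 0, 255), (307, 92, 18, 255), (311, 92, 15, 255), (315, 92, 15, 255), (319, 92, 16, 255), (323, 97, 27, 254), (327, 0, 0, 255), (331, 0, 0, 255), (335, 0, 0, 255), (339, 100, 15, 158), (343, 81, 53, 97), (347, 81, 53, 96), (351, 81, 50, 96), (355, 81, 53, 96), (359, 81, 55, 97), (363, 81, 53, 96), (367, 81, 55, 97)]
```

View pics/jar.png

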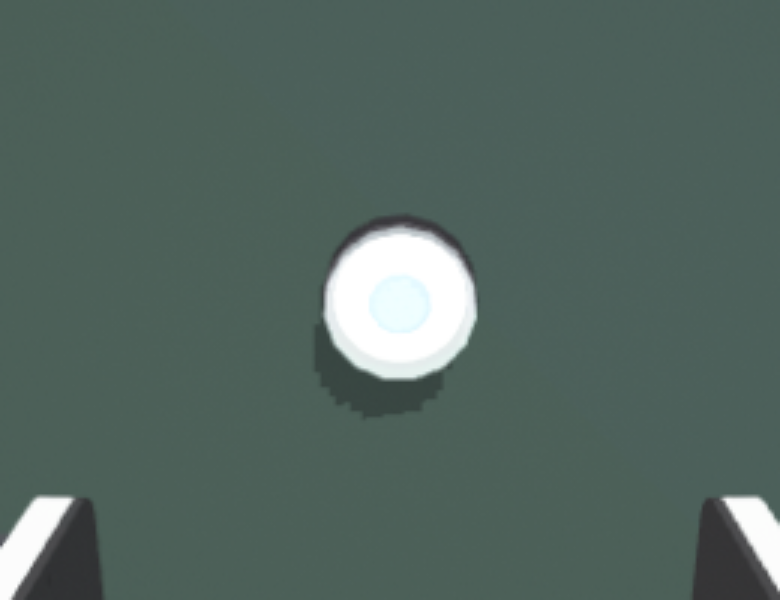

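The enlarged crop confirms the gem jar: black base, clear lid, white foam and pale-blue stone. Its lid circle is centred at about (401,303) in the crop, which is pixel (315.7, 238) in the frame.

```bash
python3 - <<'E'
from look import *
c,s=pickle.load(open('w23.pkl','rb'))
for k in blobs(c,(0,0,170),(180,45,255),300):
    (x,y),r=cv2.minEnclosingCircle(k)
    if abs(x-315)<40 and abs(y-238)<40: print(x,y,r,plane(c,[[x,y]],20,s),rect(c,k,20,s))
print(tri(c,(315.7,238.2),pickle.load(open('d0.pkl','rb'))['top'],(437,197.7),s))
E
```

```text
314.0 237.0416717529297 25.53279685974121 [[ 617.22997744 -275.79488168   20.        ]] (array([ 617.2, -275.8], dtype=float32), np.float32(37.3), np.float32(38.1), np.float32(81.0))
(array([ 618.0855351 , -279.21194493,   13.59557543]), np.float64(0.616503919768015))
```

Request:
step_arm([
  {"xyz": [0.0035,0,-0.15],"yaw": 0},
  {"xyz": [0.0035,0,-0.3],"yaw": 0},
  {"xyz": [0.0035,0,-0.4],"yaw": 0},
  {"xyz": [0.0035,0,-0.429],"yaw": 0},
  {"xyz": [0.0035,0,-0.429],"yaw": 0},
], grip=64)

```text
time_s: 25.2
tcp_pos: [617.1, -276.4, -40.0]
orientation: [[0.156, 0.988, -0.0], [0.988, -0.156, 0.0], [0.0, -0.0, -1.0]]
wrist_force: [0.3, 0.6, 0.2]
gripper_width: 64.0
grip_force: 0.0
```

Request:
step_arm([
  {"xyz": [0,0,0],"yaw": 0},
  {"xyz": [0,0,0],"yaw": 0},
  {"xyz": [0,0,0],"yaw": 0},
  {"xyz": [0,0,0],"yaw": 0},
], grip=30, force=30)

```text
time_s: 25.6
tcp_pos: [618.2, -277.7, -37.4]
orientation: [[0.157, 0.988, 0.003], [0.988, -0.157, -0.002], [-0.001, 0.004, -1.0]]
wrist_force: [-0.8, 0.3, 7.6]
gripper_width: 38.8
grip_force: 29.7
```

Request:
step_arm([
  {"xyz": [0,0,0.12],"yaw": 0},
  {"xyz": [0,0,0.28],"yaw": 0},
  {"xyz": [0,0.05,0.38],"yaw": 0},
  {"xyz": [-0.03,0.15,0.38],"yaw": 0},
  {"xyz": [-0.06,0.27,0.38],"yaw": 0},
])

```text
time_s: 26.1
tcp_pos: [599.3, -196.5, 76.5]
orientation: [[0.158, 0.987, 0.004], [0.987, -0.158, -0.002], [-0.001, 0.004, -1.0]]
wrist_force: [1.1, 0.0, 0.4]
gripper_width: 39.2
grip_force: 30.5
```

Request:
step_arm([
  {"xyz": [-0.14,0.644,0],"yaw": 0},
  {"xyz": [-0.14,0.644,0],"yaw": 0},
  {"xyz": [-0.14,0.644,0],"yaw": 0},
  {"xyz": [-0.14,0.644,0],"yaw": 0},
  {"xyz": [-0.14,0.644,0],"yaw": 0},
])

```text
time_s: 26.6
tcp_pos: [556.3, 1.4, 75.5]
orientation: [[0.152, 0.988, 0.002], [0.988, -0.152, 0.001], [0.001, 0.002, -1.0]]
wrist_force: [0.0, -1.4, -0.7]
gripper_width: 38.8
grip_force: 30.5
```

Request:
step_arm([
  {"xyz": [0,0,0],"yaw": 0},
  {"xyz": [0,0,0],"yaw": 0},
  {"xyz": [0,0,0],"yaw": 0},
])

```text
time_s: 26.9
tcp_pos: [557.2, -4.3, 74.1]
orientation: [[0.158, 0.987, 0.001], [0.987, -0.158, -0.0], [0.0, 0.001, -1.0]]
wrist_force: [-0.5, -0.0, -0.1]
gripper_width: 38.8
grip_force: 30.5
```

```bash
python3 - <<'E'
from look import *
c,s=look('w24',80,(557.3,-2.3,80),(12,40,200))
for k in blobs(c,(0,0,170),(180,45,255),300):
    (x,y),r=cv2.minEnclosingCircle(k); print(cv2.boundingRect(k),x,y,r,plane(c,[[x,y]],s['tcp_pos'][2]+58.5,s).round(1))
E
```

```text
26.9 tcp [557.2  -4.3  74.1] phi -9.11 w 38.8 qv 0.004
px [312. 275.] [140  25  31]
(262, 176, 100, 121) (array([561.1,  17.8], dtype=float32), np.float32(50.7), np.float32(65.4), np.float32(81.6))
(217, 57, 337, 309) (array([595.5,  15.9], dtype=float32), np.float32(156.3), np.float32(166.9), np.float32(80.9))
(364, 292, 25, 45) 374.5238037109375 313.047607421875 23.53206443786621 [[5.830e+02 4.000e-01 1.326e+02]]
(238, 292, 25, 51) 255.0 317.0 25.96160888671875 [[536.2   6.2 132.6]]
(275, 284, 77, 69) 313.12457275390625 317.1312255859375 38.7385139465332 [[558.9   2.5 132.6]]
(117, 272, 77, 74) 155.017333984375 310.5076904296875 39.72093200683594 [[497.5  15.  132.6]]
(609, 259, 31, 97) 624.0 307.0 50.28926467895508 [[685.1 -14.7 132.6]]
(249, 156, 122, 134) 310.0243835449219 219.949462890625 87.67340087890625 [[564.   41.6 132.6]]
(391, 84, 117, 245) 455.0 206.5 132.16004943847656 [[616.   38.4 132.6]]
```

```bash
python3 - <<'E'
from look import *
c,s=pickle.load(open('w24.pkl','rb'))
hsv=cv2.cvtColor(c['color'],cv2.COLOR_RGB2HSV)
m=cv2.inRange(hsv,(0,0,170),(180,45,255))
print([(r,*(np.flatnonzero(m[r,262:365])[[0,-1]]+262).tolist()) for r in range(282,360,4) if m[r,262:365].any()])
print([(r,*hsv[r,313].tolist()) for r in range(170,420,4)])
for f in('w23',):
    c2,s2=pickle.load(open(f+'.pkl','rb')); print(project(c2,[[617.2,-275.9,20]],s2))
print('proj jar if centred',project(c,[s['tcp_pos']+[0,0,57.5]],s), 'proj ring top far/near edge',project(c,[[557.3+.156*d,-2.3+.988*d,80] for d in(26,-26)],s))
E
```

```text
[(282, 262, 364), (286, 262, 364), (290, 292, 334), (294, 286, 340), (298, 282, 344), (302, 279, 348), (306, 277, 349), (310, 276, 351), (314, 275, 351), (318, 275, 351), (322, 275, 351), (326, 276, 350), (330, 277, 349), (334, 279, 347), (338, 282, 344), (342, 286, 340), (346, 291, 335), (350, 300, 327), (358, 314, 317)]
[(170, 20, 37, 191), (174, 24, 20, 248), (178, 17, 71, 186), (182, 18, 69, 224), (186, 20, 61, 238), (190, 20, 63, 237), (194, 20, 63, 236), (198, 20, 62, 236), (202, 20, 63, 236), (206, 20, 62, 236), (210, 20, 62, 236), (214, 20, 62, 236), (218, 17, 71, 179), (222, 17, 72, 209), (226, 17, 71, 175), (230, 17, 72, 188), (234, 21, 55, 243), (238, 21, 62, 236), (242, 20, 62, 236), (246, 20, 63, 236), (250, 20, 62, 236), (254, 20, 63, 236), (258, 19, 64, 236), (262, 20, 63, 235), (266, 20, 62, 235), (270, 120, 9, 28), (274, 135, 17, 30), (278, 120, 12, 64), (282, 90, 14, 107), (286, 38, 5, 212), (290, 45, 2, 231), (294, 30, 1, 230), (298, 30, 1, 230), (302, 30, 1, 230), (306, 90, 2, 226), (310, 105, 84, 195), (314, 105, 99, 236), (318, 105, 99, 231), (322, 106, 99, 230), (326, 105, 99, 231), (330, 106, 99, 230), (334, 105, 99, 230), (338, 105, 98, 228), (342, 40, 3, 230), (346, 40, 3, 230), (350, 38, 4, 230), (354, 90, 13, 136), (358, 87, 16, 145), (362, 87, 18, 139), (366, 39, 10, 172), (370, 16, 109, 159), (374, 16, 111, 175), (378, 22, 75, 65), (382, 79, 60, 34), (386, 79, 58, 35), (390, 83, 62, 33), (394, 79, 60, 34), (398, 79, 60, 34), (402, 79, 60, 34), (406, 83, 62, 33), (410, 79, 60, 34), (414, 76, 57, 49), (418, 114, 27, 48)]
[[313.98214507 237.18103832]]
proj jar if centred [[311.82939844 331.12762038]] proj ring top far/near edge [[311.44866624 228.85378765]
 [311.8518128  317.6249926 ]]
```

Request:
step_arm([
  {"xyz": [0,0.006,-0.03],"yaw": 0},
  {"xyz": [0,0.006,-0.07],"yaw": 0},
  {"xyz": [0,0.006,-0.095],"yaw": 0},
  {"xyz": [0,0.006,-0.098],"yaw": 0},
  {"xyz": [0,0.006,-0.098],"yaw": 0},
])

```text
time_s: 27.45
tcp_pos: [556.7, -1.4, 43.9]
orientation: [[0.157, 0.988, -0.001], [0.988, -0.157, 0.0], [-0.0, -0.001, -1.0]]
wrist_force: [-1.1, 0.3, -0.1]
gripper_width: 38.8
grip_force: 30.5
```

Request:
step_arm([
  {"xyz": [0,0,-0.003],"yaw": 0},
  {"xyz": [0,0,-0.006],"yaw": 0},
  {"xyz": [0,0,-0.006],"yaw": 0},
])

```text
time_s: 27.75
tcp_pos: [556.9, -1.4, 42.7]
orientation: [[0.157, 0.988, 0.0], [0.988, -0.157, -0.0], [0.0, 0.0, -1.0]]
wrist_force: [-0.0, -0.2, -0.6]
gripper_width: 38.7
grip_force: 30.5
```

Request:
step_arm([
  {"xyz": [0,-0.002,-0.003],"yaw": 0},
  {"xyz": [0,-0.002,-0.005],"yaw": 0},
  {"xyz": [0,-0.002,-0.005],"yaw": 0},
])

```text
time_s: 28.05
tcp_pos: [557.3, -1.5, 42.5]
orientation: [[0.157, 0.988, 0.001], [0.988, -0.157, 0.001], [0.001, 0.001, -1.0]]
wrist_force: [-6.3, 4.7, 14.9]
gripper_width: 39.2
grip_force: 31.9
```

Contact. Release gently, rise, and inspect.

Request:
step_arm([
  {"xyz": [0,0,0.002],"yaw": 0},
  {"xyz": [0,0,0.002],"yaw": 0},
  {"xyz": [0,0,0.002],"yaw": 0},
], grip=52)

```text
time_s: 28.35
tcp_pos: [556.8, -2.0, 41.6]
orientation: [[0.157, 0.988, -0.0], [0.988, -0.157, -0.0], [-0.0, -0.0, -1.0]]
wrist_force: [0.1, -0.9, -0.1]
gripper_width: 51.6
grip_force: 0.0
```

Request:
step_arm([
  {"xyz": [0,0,0.05],"yaw": 0},
  {"xyz": [0,0,0.15],"yaw": 0},
  {"xyz": [0,0,0.3],"yaw": 0},
  {"xyz": [0,0,0.4],"yaw": 0},
  {"xyz": [0,0,0.4],"yaw": 0},
])

```text
time_s: 28.85
tcp_pos: [558.6, -2.2, 166.0]
orientation: [[0.157, 0.988, 0.007], [0.988, -0.157, -0.001], [0.001, 0.007, -1.0]]
wrist_force: [-0.2, 0.0, -1.2]
gripper_width: 51.7
grip_force: 0.0
```

Request:
step_arm([
  {"xyz": [-0.3,-0.6,0],"yaw": 0},
  {"xyz": [-0.3,-0.6,0],"yaw": 0},
  {"xyz": [-0.3,-0.6,0],"yaw": 0},
  {"xyz": [-0.3,-0.6,0],"yaw": 0},
  {"xyz": [-0.3,-0.6,0],"yaw": 0},
])

```text
time_s: 29.35
tcp_pos: [464.5, -185.9, 161.0]
orientation: [[0.162, 0.987, -0.001], [0.987, -0.162, -0.0], [-0.0, -0.001, -1.0]]
wrist_force: [0.6, -0.5, 0.3]
gripper_width: 51.9
grip_force: 0.0
```

```bash
python3 - <<'E'
from look import *
t,s=snap('top'); d,_=snap('side')
print(s['time_s'],s['tcp_pos'])
a=cv2.resize(t['color'][140:275,235:390,::-1],(465,405),interpolation=cv2.INTER_CUBIC)
b=cv2.resize(d['color'][195:295,290:400,::-1],(335,405),interpolation=cv2.INTER_CUBIC)
cv2.imwrite('pics/fin.png',np.hstack([a,b]))
E
```

```text
29.35 [ 464.50991264 -185.94204245  160.95163965]
```

View pics/fin.png

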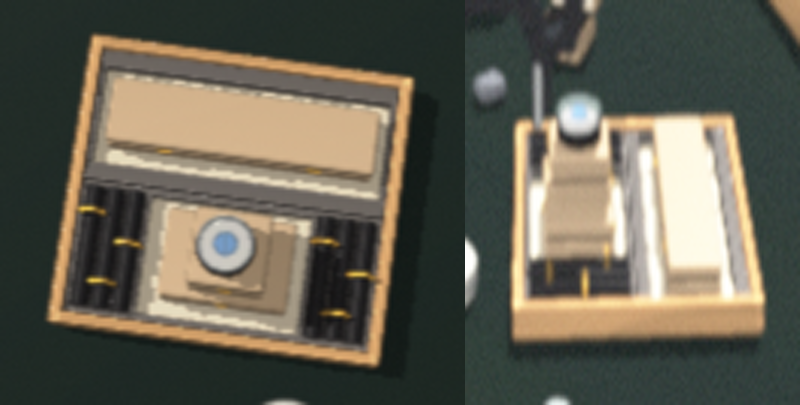

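The tray holds the case flat in its long bay, and the stack of pendant box, ring box and jar stands upright and centred (jar at about (225,243) in the left half).

```bash
python3 -c "
from rig import workorder; print(workorder.job_done())"
```

```text
the job is handed in; nothing more can be done
None
```

I handed the job in: the bracelet case lies in the long bay, and the pendant box, ring box and gem jar stand stacked upright in the middle bay, each centred to about 2 mm by my measurements; I did not move the look-alikes, and it took about 29 s of robot time.

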